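Pack the gift tower into its fitted trays

ROBOT

A 6-joint arm with a two-finger parallel gripper is mounted at the origin on a cart in front of the work surface, level with it; the furniture and walls round the work are solid. World frame = base frame: x ahead of the robot, y to its left, z up, the work surface at z = 0. Lengths are in m, angles in rad, forces in N, time in s.
With the tool pointing down it reaches from about 0.225 to 0.875 m from the base axis. Payload 3.4 kg.
Tool frame: the origin (TCP) lies at the very end of the fingers, on their centre line; the grasp point (between the pads) lies behind it (manip.grasp_offset is the z of the grasp point in the tool frame, in m); z points along the fingers, y is the line along which they close (so a half turn about z gives the same grasp; the last joint's range is limited). The gripper opens to 85 mm and grips with 20 to 120 N. Pads are 22 mm wide; open, the fingers measure 114 mm over their backs; the gripper's body (76 mm by 85 mm) begins 54 mm behind the grasp point. The pads swing forward as they close: fully open they stand 13 mm farther back than shut.
Start: joints at [-1.437, 0.276, 1.505, -0, 1.361, -0.121], TCP at [0.145, -0.556, 0.231] pointing down, gripper open.
Joint ranges: [-2.89, 2.89], [-0.75, 2.08], [0.22, 2.7], [-1.18, 4.32], [0.11, 2.71], [-2.7, 2.7]. Speed limits (rad/s): [2.57, 2.57, 3.14, 3.14, 3.14, 3.14].

INTERFACE

Orientations are given as a unit quaternion [w, x, y, z].
In Python, from rig import manip gives the robot as it stands.
- The arm moves only by the shell command python3 -m pendant 'ROWS' [FORCE]. ROWS is JSON, a list of rows, each an object of numbers: "dx", "dy", "dz": the shift along the tool's x, y, z in m; "rx", "ry", "rz": the turn, a rotation vector about the tool's x, y, z in degrees; "hand": the finger opening in m, from 0 to 0.0854. In form: [{"dx": .., "dy": .., "dz": .., "rx": .., "ry": .., "rz": .., "hand": ..}, ...]. A call has 1 to 12 rows; each row shifts and turns the commanded pose from where the row before left it, along the tool's axes as they then stand; what a row does not reach is not made up. A row lasts 1/12 s, in which the tool goes at most 41.7 mm and 7.16 degrees, less where a joint would pass 70% of its speed; a pose out of reach is approached as far as the arm can. A call is refused whole if a number of a shift passes 0.0417 or a number of a turn 7.16, either way. A call with a gripper value outside its range is refused whole. The fingers move at their own pace and stop on an object; FORCE is the grip in N (left out, the last holds). Time passes only in rows, so rows that do not move let the fingers close. It gives the time, the measured TCP pose, the force, the opening and the grip force at its end, in the units of the state.
- manip.get_state(): the state, without advancing time (a new reading comes with each control period).
- manip.get_image(name): name is "side" or "top"; returns a dict with "frame" (384x512x3 uint8, red, green, blue), "fx", "fy", "cx", "cy" (pixels), "distortion" ([k1, k2, p1, p2, k3] as OpenCV has them; the pictures are not rectified), "position" and "attitude" of the camera in the world. Camera axes: x right, y up, looking along -z (the intrinsics and any distortion apply to the point x, -y, -z); pixel columns grow to the right and rows downward; lengths in m; the calibration is good to about 2 mm. A picture is of the moment at which its call begins. There is no depth.
- manip.sign_off(): hands the job in; it is judged then, once.
The state is a dict: "clock": time; "qpos": joint angles; "qd": joint speeds; "effort": joint torques, N m; "position": TCP position; "ee_rot": TCP orientation; "contact_force": force on the tool from outside, world axes, zero at the start; "moment": the same for the moment, N m; "width": finger opening in m; "gripper_force": force on a finger pad.
Only numpy, scipy, OpenCV 4.12 (cv2) and the standard library are available. Lean on these libraries where they do the work, as an engineer would, in place of code of your own. Each camera call takes 0.05 s, during which the arm holds its last target. There are 200 camera calls.

TASK

The gift tower is sold and has to travel in pieces: take it apart from the top down, one piece at a time, and set each piece upright and fully down in the tray whose cut-out was made for it (the soap rose, foot down, in the round one; each box in the one of its own size). Do not drop or tip anything, and leave the glass ball where it stands.

Things in the scene. Friction and masses are not known exactly. Their poses are not given: they have to be found in the camera images.
- rose: Soap rose head, cream coloured, top of the tower: 50 mm across at the petals (widest 17 to 25 mm above its foot), tapering to a round foot 23 mm across, 32 mm tall, 30 g. Stands on the small box. Origin at the centre of its foot, z up through the flower.
- small_box: Small lidded card box (lid fixed), 54 mm (x) by 73 mm (y) by 37 mm high, about 60 g; third tier of the tower, under the rose and on the large box. Origin at the centre of its underside, z up.
- large_box: Larger lidded card box (lid fixed), 66 mm (x) by 88 mm (y) by 57 mm high, about 90 g; second tier, under the small box and on the long candle box, not always at its middle. Origin at the centre of its underside, z up.
- taper_box: Long flat card box for taper candles, kraft board with a paper band round the middle (lid fixed), 64 mm (x) by 160 mm (y) by 32 mm high, about 120 g; bottom of the tower, on the table. Origin at the centre of its underside, z up. Each tier is turned up to 9 degrees from the one below; none is fastened.
- rose_tray: Card tray fixed to the table, 86 by 86 mm outside, rim 17 mm high, with a grey foam insert 14 mm high. Its central cut-out is round, 46 mm across, straight-sided, for the rose's foot (the petals stay above the foam); its bottom is 4 mm above the table. Origin: centre of the underside, z up.
- small_tray: Card tray fixed to the table, 96 by 115 mm outside, rim 17 mm high, with a grey foam insert 14 mm high. Its central cut-out is rectangular with sloping sides, 72 by 91 mm (x by y) at the mouth, 62 by 81 at the bottom, for the small box; its bottom is 4 mm above the table. Origin: centre of the underside, z up, y along the tray's long side (world y within 26 degrees).
- large_tray: Card tray fixed to the table, 108 by 130 mm outside, rim 17 mm high, with a grey foam insert 14 mm high. Its central cut-out is rectangular with sloping sides, 84 by 106 mm (x by y) at the mouth, 74 by 96 at the bottom, for the large box; its bottom is 4 mm above the table. Origin: centre of the underside, z up, y along the tray's long side (world y within 26 degrees).
- taper_tray: Card tray fixed to the table, 106 by 202 mm outside, rim 17 mm high, with a grey foam insert 14 mm high. Its central cut-out is rectangular with sloping sides, 82 by 178 mm (x by y) at the mouth, 72 by 168 at the bottom, for the long candle box; its bottom is 4 mm above the table. Origin: centre of the underside, z up, y along the tray's long side (world y within 26 degrees).
- glass_ball: Blue glass ball, 64 mm across, on a small turned foot, 89 mm tall in all, standing loose among the work, near the robot and to its left. A bystander: not to be moved. Origin at the centre of its underside.
Mind the look-alikes: they are no part of the job. What is shaped like the small_tray but green is not meant.

How it is judged:
By the outcome, as a careful person would: the job done as asked, in the order asked, and still so for the second after the job is handed in, with the robot touching nothing.
It also fails if it takes over 125 s, if anything falls off the work surface, if the arm or the gripper's body presses on something with over 40 N, if the wrist force passes 120 N, or if a joint passes its speed limit or range.

## Working session

There is one attempt and no reset: what is moved stays moved. The work goes in short steps, Python scripts to look and compute and a shell command to move; the robot and the scene stay as the last step left them, time stands still between calls to the robot, and variables do not carry over. Pictures are saved under pics/ and viewed, at most 14 in all, crops included, and the job is handed in when it is done.

```bash
mkdir -p pics
cat > h.py <<'E'
import numpy as np, cv2
from rig import manip
from scipy.spatial.transform import Rotation as R
E
python3 - <<'E'
from h import *
import pickle
for n in("side","top"):
    d=manip.get_image(n); cv2.imwrite(f"pics/{n}0.png",d["frame"][:,:,::-1]); pickle.dump(d,open(n+"0.pkl","wb"))
    print({k:v for k,v in d.items() if k!="frame"})
print(manip.get_state(),manip.grasp_offset)
E
```

```text
{'fx': 379.7580946689257, 'fy': 379.7580946689257, 'cx': 254.0564554083382, 'cy': 193.3084187972183, 'distortion': array([-0.06601709,  0.        ,  0.        ,  0.        ,  0.        ]), 'position': array([ 0.50734238, -0.84203914,  0.82814683]), 'attitude': array([ 0.88620277,  0.46262551, -0.00541865, -0.02434993])}
{'fx': 366.7419609387884, 'fy': 366.7419609387884, 'cx': 264.8022835241606, 'cy': 189.5002609576905, 'distortion': array([-0.09689576,  0.        ,  0.        ,  0.        ,  0.        ]), 'position': array([0.26974811, 0.16680257, 1.56002388]), 'attitude': array([ 0.71262109,  0.0648713 , -0.06150967, -0.69583005])}
{'clock': 0.1, 'qpos': array([-1.43700918e+00,  2.76557487e-01,  1.50602210e+00, -1.60991426e-05,
        1.36068888e+00, -1.21019651e-01]), 'qd': array([-0.00041999, -0.00028793, -0.00311399, -0.00030916,  0.00016611,
        0.00116761]), 'effort': array([ 2.16823290e-03, -4.17697549e+01, -2.46403795e+01, -2.18830428e-04,
        5.73555561e-03,  7.05136909e-07]), 'position': array([ 0.14484838, -0.55596842,  0.23050533]), 'ee_rot': array([-8.37837623e-04,  9.91894597e-01,  1.27060644e-01, -1.32199156e-05]), 'contact_force': array([-0.35289733,  0.26342396,  0.43050661]), 'moment': array([ 0.00681505, -0.0342514 , -0.0502834 ]), 'gripper_force': 0.0, 'width': 0.08537513149377834} -0.0187
```

View pics/top0.png

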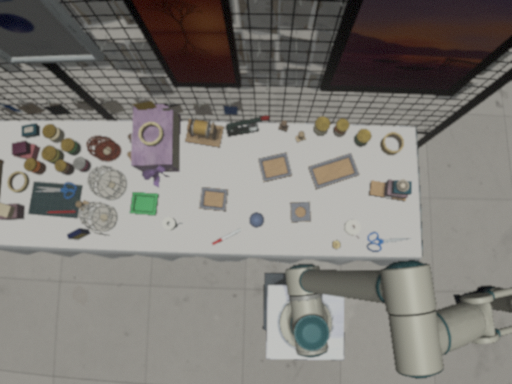

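View pics/side0.png

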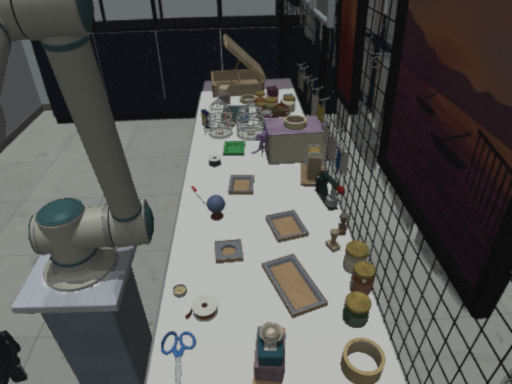

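The top view shows:
- the tower at (390,188)
- the rose tray at (300,212)
- the large tray at (275,167) and the taper tray at (333,171)
- the ball at (257,220)

There are two small-tray candidates, grey at (214,200) and green at (144,204). The grey one fits, because green is excluded. I'll confirm with enlarged crops.

Run:
```python
from h import *
import pickle
t=pickle.load(open("top0.pkl","rb"))["frame"][:,:,::-1];s=pickle.load(open("side0.pkl","rb"))["frame"][:,:,::-1]
a=cv2.resize(t[140:250,120:280],None,fx=5,fy=5,interpolation=cv2.INTER_CUBIC); cv2.imwrite("pics/ca.png",a)
b=cv2.resize(t[140:250,265:425],None,fx=5,fy=5,interpolation=cv2.INTER_CUBIC); cv2.imwrite("pics/cb.png",b)
c=cv2.resize(s[304:384,220:326],None,fx=7,fy=7,interpolation=cv2.INTER_CUBIC); cv2.imwrite("pics/cc.png",c)
```

```text
(no output)
```

View pics/ca.png

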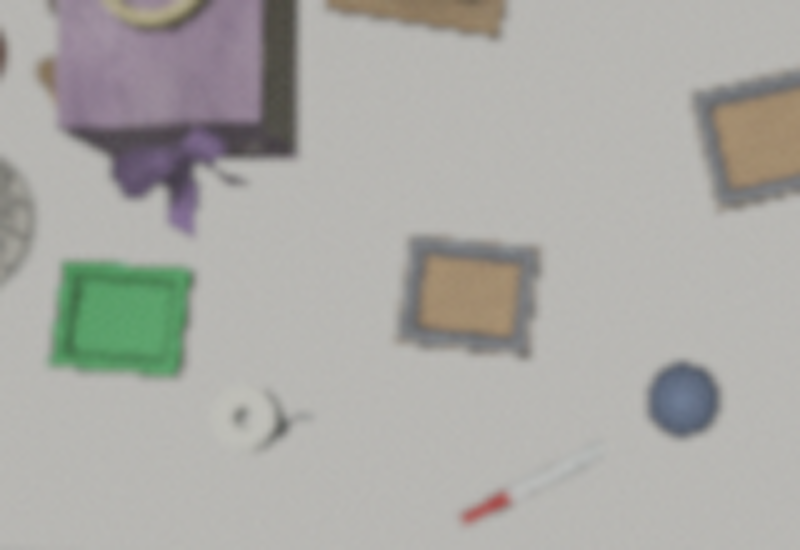

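View pics/cb.png

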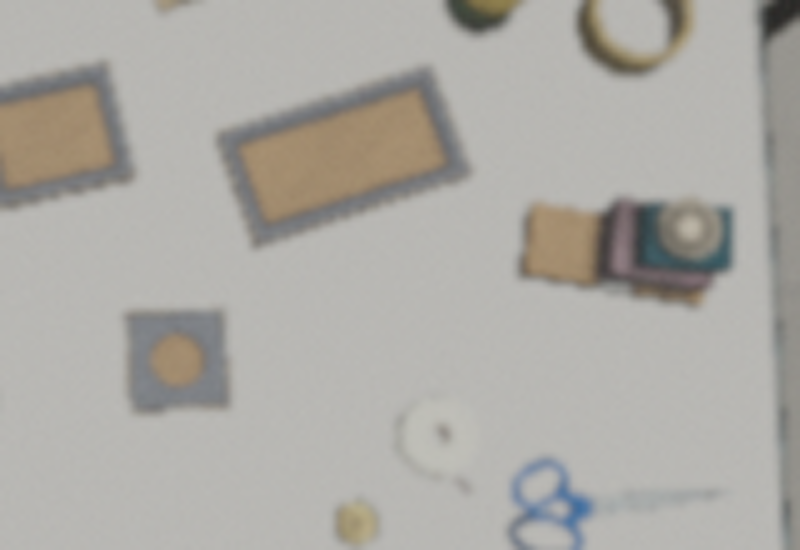

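View pics/cc.png

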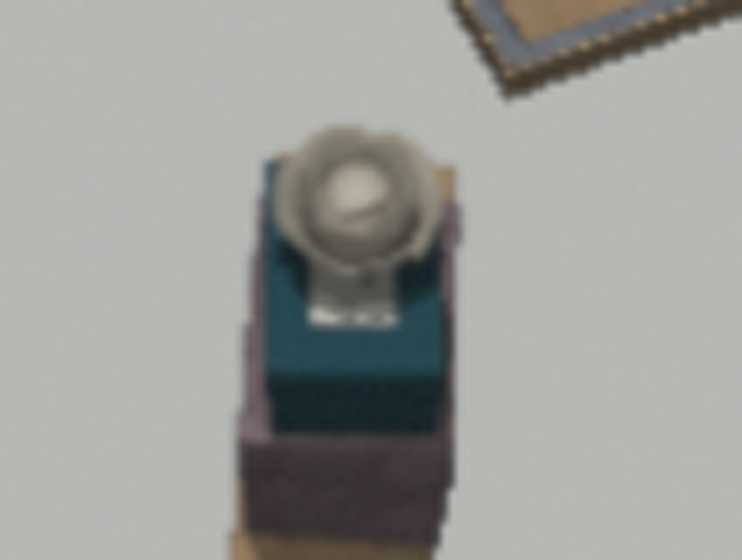

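The crops confirm the grey-rimmed tray with the tan floor at top (214,200) is the small tray, and the decoy at (144,204) is all green. The tower is rose on teal box, then mauve box, then kraft box. Next I'll fit poses in both cameras.

```bash
cat >> h.py <<'E'
import pickle
from scipy.optimize import minimize
from scipy.spatial import ConvexHull
def load(tag): return {n:pickle.load(open(n+tag+".pkl","rb")) for n in("side","top")}
def snap(tag):
    for n in("side","top"): pickle.dump(manip.get_image(n),open(n+tag+".pkl","wb"))
    return load(tag)
def q2R(q): return R.from_quat([q[1],q[2],q[3],q[0]]).as_matrix()
def proj(d,P):
    Rcw=np.diag([1,-1,-1])@q2R(d["attitude"]).T
    K=np.array([[d["fx"],0,d["cx"]],[0,d["fy"],d["cy"]],[0,0,1]])
    return cv2.projectPoints(np.asarray(P,float).reshape(-1,3),cv2.Rodrigues(Rcw)[0],-Rcw@d["position"],K,d["distortion"])[0][:,0]
def ground(d,uv,z):
    K=np.array([[d["fx"],0,d["cx"]],[0,d["fy"],d["cy"]],[0,0,1]])
    n=cv2.undistortPoints(np.array([[uv]],float),K,d["distortion"])[0,0]
    r=q2R(d["attitude"])@np.array([n[0],-n[1],-1]); return d["position"]+r*(z-d["position"][2])/r[2]
def box(x,y,a,w,l,z0,z1):
    c,s=np.cos(a),np.sin(a)
    return [[x+c*u*w/2-s*v*l/2,y+s*u*w/2+c*v*l/2,z] for z in(z0,z1) for u in(-1,1) for v in(-1,1)]
def render(d,P,roi):
    x0,y0,x1,y1=roi; S=8
    q=proj(d,P); q=q[ConvexHull(q).vertices]
    m=np.zeros(((y1-y0)*S,(x1-x0)*S),np.float32)
    cv2.fillConvexPoly(m,np.round(((q-[x0,y0]+.5)*S-.5)*16).astype(np.int32),1.,shift=4)
    m=cv2.resize(m,(x1-x0,y1-y0),interpolation=cv2.INTER_AREA)
    return cv2.GaussianBlur(m,(0,0),.7)
def fit(D,model,p0,maskf,pad=14,cams=("side","top"),cut=None):
    rois={};M={}
    for n in cams:
        q=proj(D[n],model(p0)); a=np.maximum(np.floor(q.min(0)-pad).astype(int),0); b=np.minimum(np.ceil(q.max(0)+pad).astype(int),[512,384])
        rois[n]=(a[0],a[1],b[0],b[1]); M[n]=maskf(D[n]["frame"][a[1]:b[1],a[0]:b[0]].astype(np.float32))
    def cost(v):
        p=np.array(p0)+np.array(v)*[.01,.01,.1][:len(v)]
        return sum(((render(D[n],model(p),rois[n])-M[n])**2).sum() for n in cams)
    best=min((minimize(cost,s,method="Nelder-Mead",options=dict(xatol=.01,fatol=.01,maxiter=400,initial_simplex=np.vstack([s]+[np.array(s)+e for e in np.eye(len(p0))]))) for s in(np.zeros(len(p0)),-.5*np.ones(len(p0)))),key=lambda r:r.fun)
    p=np.array(p0)+best.x*[.01,.01,.1][:len(p0)]
    return p,best.fun,sum(m.sum() for m in M.values())
def nontable(im):  # soft mask: away from local table colour
    t=np.median(np.concatenate([im[0],im[-1],im[:,0],im[:,-1]]),0)
    return np.clip((np.abs(im-t).max(2)-12)/30,0,1)
E
cat > a.py <<'E'
from h import *
D=load("0")
for nm,uv,w,l,a in(("rose_tray",(300,212),.086,.086,0),("small_tray",(214,200),.096,.115,-.05),("large_tray",(275,167),.108,.130,.2),("taper_tray",(333,171),.106,.202,.25),("ball",(257,220),0,0,0)):
    g=ground(D["top"],uv,.01 if w else .057)
    if not w: print(nm,g,ground(D["side"],(216,204),.057)); continue
    for cams in(("side","top"),("side",),("top",)):
        p,f,t=fit(D,lambda p:box(p[0],p[1],p[2],w,l,0,.017),[g[0],g[1],a],nontable,cams=cams,pad=6)
        print(nm,cams,p[:2].round(4),np.degrees(p[2]).round(1),round(f,1),round(t))
print("rose",ground(D["top"],(402.5,185.5),.147),ground(D["side"],(271,332.5),.147))
for z in(.126,.089,.032): print(z,ground(D["top"],(402.5,187),z))
E
python3 a.py
```

```text
rose_tray ('side', 'top') [0.4584 0.0264] 4.1 18.3 1058
rose_tray ('side',) [0.4585 0.0267] 4.1 8.5 654
rose_tray ('top',) [0.4581 0.0258] 4.0 9.1 404
small_tray ('side', 'top') [0.5055 0.3977] -4.7 42.9 1130
small_tray ('side',) [0.5062 0.3983] -4.5 30.5 534
small_tray ('top',) [0.505  0.3971] -4.7 10.4 597
large_tray ('side', 'top') [0.6514 0.138 ] 14.2 22.2 1710
large_tray ('side',) [0.6515 0.1381] 14.1 11.4 979
large_tray ('top',) [0.6513 0.1376] 14.6 10.5 731
taper_tray ('side', 'top') [ 0.6404 -0.1168] 19.7 74.4 3517
taper_tray ('side',) [ 0.6403 -0.1163] 19.6 63.0 2397
taper_tray ('top',) [ 0.6406 -0.1176] 19.8 10.5 1120
ball [0.41355502 0.20624118 0.057     ] [0.41759066 0.2080217  0.057     ]
rose [ 0.55434782 -0.37019933  0.147     ] [ 0.55633254 -0.3704755   0.147     ]
0.126 [ 0.55241171 -0.37790717  0.126     ]
0.089 [ 0.55970486 -0.39196151  0.089     ]
0.032 [ 0.57094026 -0.41361279  0.032     ]
```

```bash
cat >> h.py <<'E'
def go(x,y,z,yaw=None):
    s=manip.get_state(); T=q2R(s["ee_rot"]); d=T.T@(np.array([x,y,z])-s["position"])
    th=np.degrees(np.arctan2(T[1,0],T[0,0])); tilt=np.degrees(np.arccos(-T[2,2]))
    print("tool shift mm",(d*1000).round(1),"theta",th.round(2),"tilt",tilt.round(2),"rz needed",None if yaw is None else (th-90-yaw).round(2),"pos",(s["position"]*1000).round(1),"w",round(s["width"]*1000,1),"gf",round(s["gripper_force"],1),"F",s["contact_force"].round(1),"t",round(s["clock"],1))
E
python3 -m pendant '[{"rz":-6.85},{"rz":-6.85},{"rz":-6.85},{"rz":-6.85},{"rz":-6.85},{"rz":-6.85},{"rz":-6.85},{"rz":-6.85},{"rz":-6.85},{"rz":-6.85},{"rz":-6.85}]' 30
python3 -c "
from h import *
go(.5553,-.3703,.23,0)"
```

```text
tool shift mm [444.  -76.2   0.7] theta 14.6 tilt 0.1 rz needed -75.4 pos [ 144.8 -556.   230.5] w 85.4 gf 0.0 F [-0.4  0.3  0.4] t 0.1invalid input
```

```bash
python3 -m pendant '[{"rz":-6.85},{"rz":-6.85},{"rz":-6.85},{"rz":-6.85},{"rz":-6.85},{"rz":-6.85},{"rz":-6.85},{"rz":-6.85},{"rz":-6.85},{"rz":-6.85},{"rz":-6.85}]'; echo; python3 -m pendant '[{"dx":0,"dy":0,"dz":0,"rx":0,"ry":0,"rz":-6.85,"hand":0.085}]'; python3 -c "
from h import *
go(.5553,-.3703,.23,0)"
```

```text
clock: 0.18
position: [0.1449, -0.5561, 0.2307]
ee_rot: [-0.001, 0.982, 0.187, 0.0]
contact_force: [-0.5, -0.9, -0.9]
width: 0.0855
gripper_force: 0.0
tool shift mm [450.  -22.    0.9] theta 21.56 tilt 0.08 rz needed -68.44 pos [ 144.9 -556.1  230.7] w 85.5 gf 0.0 F [-0.5 -0.9 -0.9] t 0.2invalid input
```

```bash
python3 -m pendant '[{"dx":0,"dy":0,"dz":0,"rx":0,"ry":0,"rz":-6.84,"hand":0.085},{"dx":0,"dy":0,"dz":0,"rx":0,"ry":0,"rz":-6.84,"hand":0.085},{"dx":0,"dy":0,"dz":0,"rx":0,"ry":0,"rz":-6.84,"hand":0.085},{"dx":0,"dy":0,"dz":0,"rx":0,"ry":0,"rz":-6.84,"hand":0.085},{"dx":0,"dy":0,"dz":0,"rx":0,"ry":0,"rz":-6.84,"hand":0.085},{"dx":0,"dy":0,"dz":0,"rx":0,"ry":0,"rz":-6.84,"hand":0.085},{"dx":0,"dy":0,"dz":0,"rx":0,"ry":0,"rz":-6.84,"hand":0.085},{"dx":0,"dy":0,"dz":0,"rx":0,"ry":0,"rz":-6.84,"hand":0.085},{"dx":0,"dy":0,"dz":0,"rx":0,"ry":0,"rz":-6.84,"hand":0.085},{"dx":0,"dy":0,"dz":0,"rx":0,"ry":0,"rz":-6.84,"hand":0.085}]' 30
python3 -c "
from h import *
go(.5553,-.3703,.23,0)"
```

```text
clock: 1.02
position: [0.1449, -0.5561, 0.2308]
ee_rot: [-0.0, 0.706, 0.708, 0.0]
contact_force: [-0.1, 0.5, 0.1]
width: 0.085
gripper_force: 0.0
tool shift mm [184.5 411.    1. ] theta 90.19 tilt 0.06 rz needed 0.19 pos [ 144.9 -556.1  230.8] w 85.0 gf 0.0 F [-0.1  0.5  0.1] t 1.0
```

```bash
python3 -m pendant '[{"dx":0.0154,"dy":0.0343,"dz":0,"rx":0,"ry":0,"rz":0,"hand":0.085},{"dx":0.0154,"dy":0.0343,"dz":0,"rx":0,"ry":0,"rz":0,"hand":0.085},{"dx":0.0154,"dy":0.0343,"dz":0,"rx":0,"ry":0,"rz":0,"hand":0.085},{"dx":0.0154,"dy":0.0343,"dz":0,"rx":0,"ry":0,"rz":0,"hand":0.085},{"dx":0.0154,"dy":0.0343,"dz":0,"rx":0,"ry":0,"rz":0,"hand":0.085},{"dx":0.0154,"dy":0.0343,"dz":0,"rx":0,"ry":0,"rz":0,"hand":0.085},{"dx":0.0154,"dy":0.0343,"dz":0,"rx":0,"ry":0,"rz":0,"hand":0.085},{"dx":0.0154,"dy":0.0343,"dz":0,"rx":0,"ry":0,"rz":0,"hand":0.085},{"dx":0.0154,"dy":0.0343,"dz":0,"rx":0,"ry":0,"rz":0,"hand":0.085},{"dx":0.0154,"dy":0.0343,"dz":0,"rx":0,"ry":0,"rz":0,"hand":0.085},{"dx":0.0154,"dy":0.0343,"dz":0,"rx":0,"ry":0,"rz":0,"hand":0.085},{"dx":0.0154,"dy":0.0343,"dz":0,"rx":0,"ry":0,"rz":0,"hand":0.085}]'
python3 -c "
from h import *
go(.5553,-.3703,.137,0)
D=snap('1'); s=manip.get_state()
p=s['position']
f=D['side']['frame'][200:384,180:400,::-1].copy()
f=cv2.resize(f,None,fx=3.2,fy=3.2,interpolation=cv2.INTER_CUBIC)
for sx in(-1,1):
  for zz,c in((0,(0,0,255)),(.013,(0,255,0))):
    u=(proj(D['side'],[p[0]+sx*.0425,p[1],p[2]+zz])[0]-[180,200]+.5)*3.2
    print(u.round(1)); cv2.circle(f,tuple(np.round(u).astype(int).tolist()),3,c,-1)
cv2.imwrite('pics/g1.png',f)"
```

```text
clock: 2.02
position: [0.5584, -0.3715, 0.2307]
ee_rot: [-0.0, 0.708, 0.706, -0.0]
contact_force: [0.5, 0.0, 0.3]
width: 0.0848
gripper_force: 0.0
tool shift mm [ 1.1 -3.  93.8] theta 89.86 tilt 0.06 rz needed -0.14 pos [ 558.4 -371.5  230.7] w 84.8 gf 0.0 F [0.5 0.  0.3] t 2.0
[233.6 345. ]
[233.3 331.1]
[373.6 338. ]
[374.7 324.1]
```

View pics/g1.png

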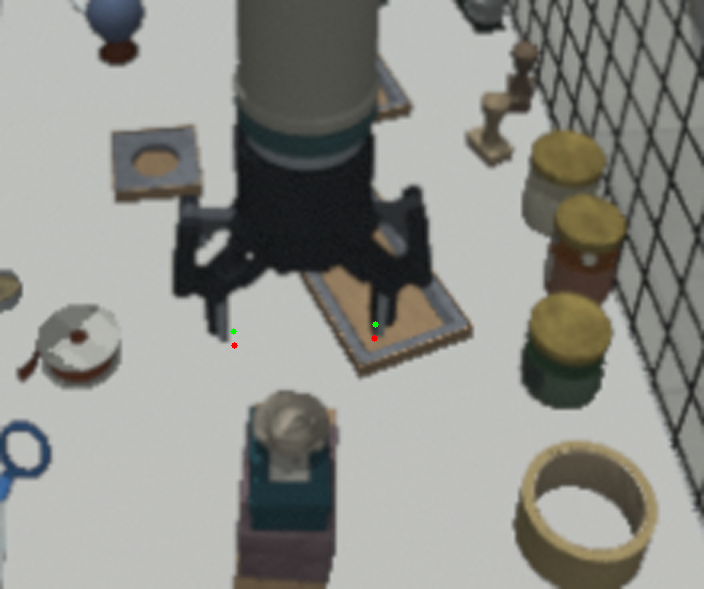

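The open fingertips, at about (225,336) and (378,335) in the crop, sit roughly 13 mm behind the TCP. That puts the TCP at the shut fingertip. Now I'll descend on the rose.

```bash
python3 -m pendant '[{"dx":0.0002,"dy":-0.0005,"dz":0.0156,"rx":0,"ry":0,"rz":0,"hand":0.085},{"dx":0.0002,"dy":-0.0005,"dz":0.0156,"rx":0,"ry":0,"rz":0,"hand":0.085},{"dx":0.0002,"dy":-0.0005,"dz":0.0156,"rx":0,"ry":0,"rz":0,"hand":0.085},{"dx":0.0002,"dy":-0.0005,"dz":0.0156,"rx":0,"ry":0,"rz":0,"hand":0.085},{"dx":0.0002,"dy":-0.0005,"dz":0.0156,"rx":0,"ry":0,"rz":0,"hand":0.085},{"dx":0.0002,"dy":-0.0005,"dz":0.0156,"rx":0,"ry":0,"rz":0,"hand":0.085}]'
python3 -c "
from h import *
go(.5553,-.3703,.137,0)
D=snap('2')
f=D['side']['frame'][270:384,200:340,::-1]
cv2.imwrite('pics/g2.png',cv2.resize(f,None,fx=5,fy=5,interpolation=cv2.INTER_CUBIC))"
```

```text
clock: 2.62
position: [0.5529, -0.3717, 0.1365]
ee_rot: [-0.001, 0.708, 0.706, -0.0]
contact_force: [-0.5, -0.1, 0.0]
width: 0.085
gripper_force: 0.0
tool shift mm [ 1.4  2.4 -0.5] theta 89.82 tilt 0.08 rz needed -0.18 pos [ 552.9 -371.7  136.5] w 85.0 gf 0.0 F [-0.5 -0.1  0. ] t 2.6
```

View pics/g2.png

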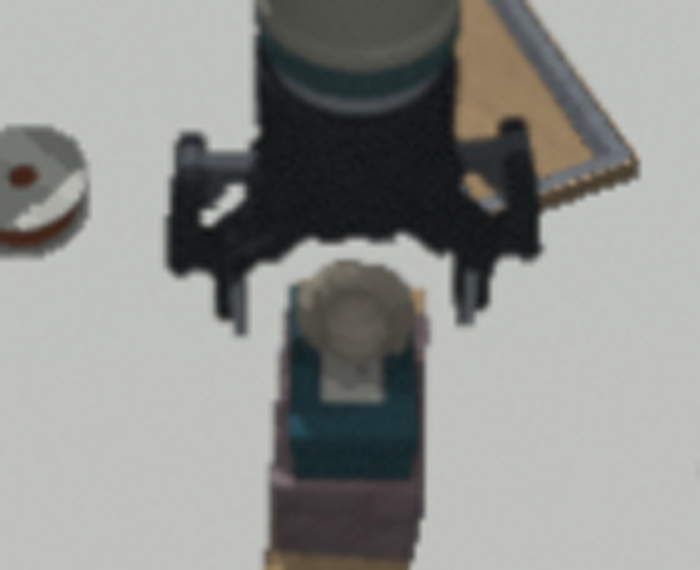

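The pads at crop columns 247 and 459 straddle the rose, whose centre is about column 357. I'll shift 2 mm in +x and close.

```bash
python3 -m pendant '[{"dx":0.001,"dy":0.002,"dz":0,"rx":0,"ry":0,"rz":0,"hand":0.085},{"dx":0,"dy":0,"dz":0,"rx":0,"ry":0,"rz":0,"hand":0.06},{"dx":0,"dy":0,"dz":0,"rx":0,"ry":0,"rz":0,"hand":0.054},{"dx":0,"dy":0,"dz":0,"rx":0,"ry":0,"rz":0,"hand":0.05},{"dx":0,"dy":0,"dz":0,"rx":0,"ry":0,"rz":0,"hand":0.046},{"dx":0,"dy":0,"dz":0,"rx":0,"ry":0,"rz":0,"hand":0.042},{"dx":0,"dy":0,"dz":0,"rx":0,"ry":0,"rz":0,"hand":0.04},{"dx":0,"dy":0,"dz":0,"rx":0,"ry":0,"rz":0,"hand":0.04}]' 25
python3 -c "
from h import *
go(.4584,.0264,.22,0)"
```

```text
clock: 3.38
position: [0.5566, -0.3711, 0.1393]
ee_rot: [0.001, 0.708, 0.706, 0.0]
contact_force: [-0.3, -0.6, 7.2]
width: 0.0478
gripper_force: 25.7
tool shift mm [397.1 -99.  -81.6] theta 89.85 tilt 0.15 rz needed -0.15 pos [ 556.6 -371.1  139.3] w 47.8 gf 25.7 F [-0.3 -0.6  7.2] t 3.4
```

```bash
python3 -m pendant '[{"dx":0,"dy":0,"dz":-0.005,"rx":0,"ry":0,"rz":0,"hand":0.04},{"dx":0,"dy":0,"dz":-0.015,"rx":0,"ry":0,"rz":0,"hand":0.04},{"dx":0,"dy":0,"dz":-0.02,"rx":0,"ry":0,"rz":0,"hand":0.04},{"dx":0,"dy":0,"dz":-0.02,"rx":0,"ry":0,"rz":0,"hand":0.04},{"dx":0,"dy":0,"dz":-0.015,"rx":0,"ry":0,"rz":0,"hand":0.04},{"dx":0,"dy":0,"dz":0,"rx":0,"ry":0,"rz":0,"hand":0.04}]'
python3 -c "
from h import *
go(.4584,.0264,.21,0)"
```

```text
clock: 3.88
position: [0.5575, -0.3717, 0.2165]
ee_rot: [0.003, 0.708, 0.706, 0.0]
contact_force: [1.2, 0.2, -0.2]
width: 0.0479
gripper_force: 25.9
tool shift mm [ 397.9 -100.2    4.2] theta 89.85 tilt 0.39 rz needed -0.15 pos [ 557.5 -371.7  216.5] w 47.9 gf 25.9 F [ 1.2  0.2 -0.2] t 3.9
```

```bash
python3 -m pendant '[{"dx":0.018,"dy":-0.0045,"dz":0,"rx":0,"ry":0,"rz":0,"hand":0.04},{"dx":0.038,"dy":-0.0096,"dz":0,"rx":0,"ry":0,"rz":0,"hand":0.04},{"dx":0.038,"dy":-0.0096,"dz":0,"rx":0,"ry":0,"rz":0,"hand":0.04},{"dx":0.038,"dy":-0.0096,"dz":0,"rx":0,"ry":0,"rz":0,"hand":0.04},{"dx":0.038,"dy":-0.0096,"dz":0,"rx":0,"ry":0,"rz":0,"hand":0.04},{"dx":0.038,"dy":-0.0096,"dz":0,"rx":0,"ry":0,"rz":0,"hand":0.04},{"dx":0.038,"dy":-0.0096,"dz":0,"rx":0,"ry":0,"rz":0,"hand":0.04},{"dx":0.038,"dy":-0.0096,"dz":0,"rx":0,"ry":0,"rz":0,"hand":0.04},{"dx":0.038,"dy":-0.0096,"dz":0,"rx":0,"ry":0,"rz":0,"hand":0.04},{"dx":0.038,"dy":-0.0096,"dz":0,"rx":0,"ry":0,"rz":0,"hand":0.04},{"dx":0.038,"dy":-0.009,"dz":0,"rx":0,"ry":0,"rz":0,"hand":0.04},{"dx":0,"dy":0,"dz":0,"rx":0,"ry":0,"rz":0,"hand":0.04}]'
python3 -c "
from h import *
go(.4584,.0264,.0425,0)
D=snap('3')
f=D['side']['frame'][180:290,160:300,::-1]
cv2.imwrite('pics/g3.png',cv2.resize(f,None,fx=5,fy=5,interpolation=cv2.INTER_CUBIC))"
```

```text
clock: 4.88
position: [0.4535, 0.0339, 0.2117]
ee_rot: [-0.003, 0.706, 0.708, 0.0]
contact_force: [0.2, 0.6, 0.3]
width: 0.0478
gripper_force: 25.9
tool shift mm [ -8.4   5.5 169.1] theta 90.18 tilt 0.35 rz needed 0.18 pos [453.5  33.9 211.7] w 47.8 gf 25.9 F [0.2 0.6 0.3] t 4.9
```

View pics/g3.png

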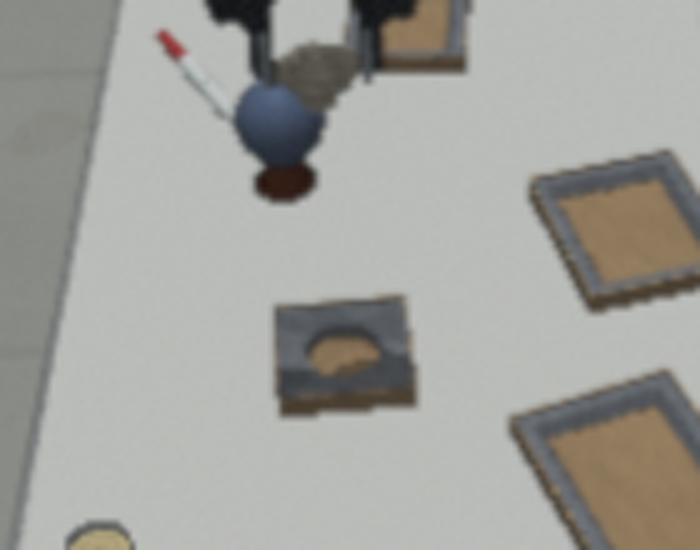

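```bash
python3 -m pendant '[{"dx":0,"dy":0,"dz":0.01,"rx":0,"ry":0,"rz":0,"hand":0.04},{"dx":0,"dy":0,"dz":0.02,"rx":0,"ry":0,"rz":0,"hand":0.04},{"dx":0,"dy":0,"dz":0.025,"rx":0,"ry":0,"rz":0,"hand":0.04},{"dx":0,"dy":0,"dz":0.03,"rx":0,"ry":0,"rz":0,"hand":0.04},{"dx":0,"dy":0,"dz":0.03,"rx":0,"ry":0,"rz":0,"hand":0.04},{"dx":0,"dy":0,"dz":0.025,"rx":0,"ry":0,"rz":0,"hand":0.04},{"dx":0,"dy":0,"dz":0.015,"rx":0,"ry":0,"rz":0,"hand":0.04},{"dx":0,"dy":0,"dz":0.01,"rx":0,"ry":0,"rz":0,"hand":0.04},{"dx":0,"dy":0,"dz":0,"rx":0,"ry":0,"rz":0,"hand":0.04},{"dx":0,"dy":0,"dz":0,"rx":0,"ry":0,"rz":0,"hand":0.04},{"dx":0,"dy":0,"dz":0,"rx":0,"ry":0,"rz":0,"hand":0.04}]'
python3 -c "
from h import *
go(.4584,.0264,.0173,0)
D=snap('4')
f=D['side']['frame'][205:275,180:280,::-1]
cv2.imwrite('pics/g4.png',cv2.resize(f,None,fx=7,fy=7,interpolation=cv2.INTER_CUBIC))"
```

```text
clock: 5.9
position: [0.4578, 0.0267, 0.0477]
ee_rot: [0.0, 0.709, 0.706, 0.0]
contact_force: [-0.1, -0.4, -0.4]
width: 0.0481
gripper_force: 26.0
tool shift mm [-0.3  0.6 30.4] theta 89.75 tilt 0.03 rz needed -0.25 pos [457.8  26.7  47.7] w 48.1 gf 26.0 F [-0.1 -0.4 -0.4] t 5.9
```

View pics/g4.png

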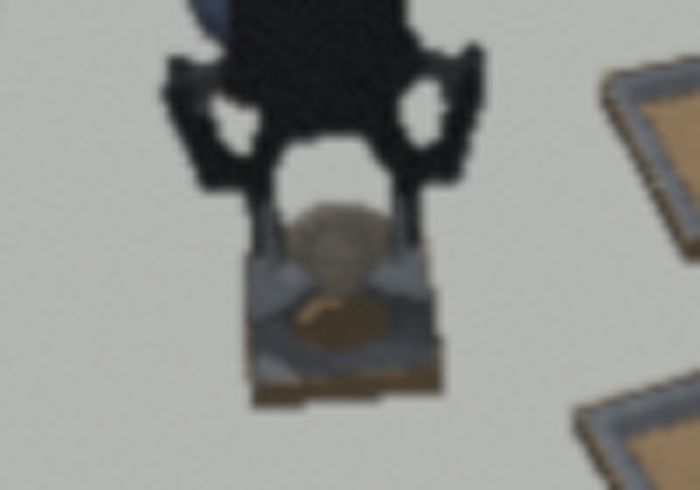

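The rose hangs upright at crop (340,245), centred over the round hole at (340,320). I'll lower it.

```bash
python3 -m pendant '[{"dx":0,"dy":0.0006,"dz":0.008,"rx":0,"ry":0,"rz":0,"hand":0.04},{"dx":0,"dy":0,"dz":0.008,"rx":0,"ry":0,"rz":0,"hand":0.04},{"dx":0,"dy":0,"dz":0.006,"rx":0,"ry":0,"rz":0,"hand":0.04},{"dx":0,"dy":0,"dz":0.003,"rx":0,"ry":0,"rz":0,"hand":0.04},{"dx":0,"dy":0,"dz":0.002,"rx":0,"ry":0,"rz":0,"hand":0.04},{"dx":0,"dy":0,"dz":0.001,"rx":0,"ry":0,"rz":0,"hand":0.04},{"dx":0,"dy":0,"dz":0.001,"rx":0,"ry":0,"rz":0,"hand":0.04},{"dx":0,"dy":0,"dz":0,"rx":0,"ry":0,"rz":0,"hand":0.04},{"dx":0,"dy":0,"dz":0,"rx":0,"ry":0,"rz":0,"hand":0.04}]'
python3 -c "
from h import *
go(.4584,.0264,.0173,0)"
```

```text
clock: 6.75
position: [0.4579, 0.0277, 0.0188]
ee_rot: [0.0, 0.708, 0.706, 0.0]
contact_force: [-0.2, 1.2, -0.6]
width: 0.0482
gripper_force: 26.0
tool shift mm [-1.3  0.5  1.5] theta 89.86 tilt 0.02 rz needed -0.14 pos [457.9  27.7  18.8] w 48.2 gf 26.0 F [-0.2  1.2 -0.6] t 6.8
```

```bash
python3 -m pendant '[{"dx":0,"dy":0,"dz":0.001,"rx":0,"ry":0,"rz":0,"hand":0.04},{"dx":0,"dy":0,"dz":0.001,"rx":0,"ry":0,"rz":0,"hand":0.04},{"dx":0,"dy":0,"dz":0,"rx":0,"ry":0,"rz":0,"hand":0.04},{"dx":0,"dy":0,"dz":0,"rx":0,"ry":0,"rz":0,"hand":0.04}]'
python3 -c "
from h import *
go(.4584,.0264,.0173,0)"
```

```text
clock: 7.08
position: [0.4581, 0.0277, 0.0173]
ee_rot: [0.0, 0.708, 0.706, 0.0]
contact_force: [-1.1, 0.5, 5.0]
width: 0.048
gripper_force: 26.3
tool shift mm [-1.3  0.3 -0. ] theta 89.85 tilt 0.05 rz needed -0.15 pos [458.1  27.7  17.3] w 48.0 gf 26.3 F [-1.1  0.5  5. ] t 7.1
```

It touched down at the predicted height with 5 N. Now I'll release and retreat toward the tower.

```bash
python3 -m pendant '[{"dx":0,"dy":0,"dz":0,"rx":0,"ry":0,"rz":0,"hand":0.05},{"dx":0,"dy":0,"dz":0,"rx":0,"ry":0,"rz":0,"hand":0.055},{"dx":0,"dy":0,"dz":0,"rx":0,"ry":0,"rz":0,"hand":0.062},{"dx":0,"dy":0,"dz":0,"rx":0,"ry":0,"rz":0,"hand":0.07},{"dx":0,"dy":0,"dz":-0.01,"rx":0,"ry":0,"rz":0,"hand":0.075},{"dx":0,"dy":0,"dz":-0.025,"rx":0,"ry":0,"rz":0,"hand":0.08},{"dx":0,"dy":0,"dz":-0.035,"rx":0,"ry":0,"rz":0,"hand":0.085},{"dx":0,"dy":0,"dz":-0.04,"rx":0,"ry":0,"rz":0,"hand":0.085},{"dx":0,"dy":0,"dz":-0.04,"rx":0,"ry":0,"rz":0,"hand":0.085},{"dx":0,"dy":0,"dz":-0.03,"rx":0,"ry":0,"rz":0,"hand":0.085},{"dx":-0.02,"dy":0,"dz":0,"rx":0,"ry":0,"rz":0,"hand":0.085},{"dx":-0.035,"dy":0,"dz":0,"rx":0,"ry":0,"rz":0,"hand":0.085}]'
cat > b.py <<'E'
from h import *
import sys
D=snap(sys.argv[1])
h=lambda im:cv2.cvtColor(im.astype(np.uint8),cv2.COLOR_RGB2HSV).astype(int)
for n in D:
    f=D[n]["frame"]; 
    for q in proj(D[n],[[.553,-.39,.126],[.553,-.41,.089],[.56,-.38,.089]]): u,v=q.astype(int); print(n,(u,v),f[v,u],h(f)[v,u])
    x=proj(D[n],[.4584,.0264,.03])[0].astype(int); c=f[max(x[1]-35,0):x[1]+35,x[0]-45:x[0]+45,::-1]
    t=proj(D[n],[.56,-.4,.07])[0].astype(int); e=f[t[1]-35:t[1]+35,t[0]-45:t[0]+45,::-1] if n=="top" else f[314:384,t[0]-45:t[0]+45,::-1]
    cv2.imwrite(f"pics/b_{n}_{sys.argv[1]}.png",cv2.resize(np.hstack([c,e]),None,fx=4.4,fy=4.4,interpolation=cv2.INTER_CUBIC))
a=cv2.imread(f"pics/b_side_{sys.argv[1]}.png");b=cv2.imread(f"pics/b_top_{sys.argv[1]}.png");w=min(a.shape[1],b.shape[1]);cv2.imwrite(f"pics/b{sys.argv[1]}.png",cv2.resize(np.vstack([a[:,:w],b[:,:w]]),(750,580)))
E
python3 b.py 5
```

```text
clock: 8.08
position: [0.459, -0.0259, 0.1993]
ee_rot: [0.002, 0.707, 0.708, 0.002]
contact_force: [0.7, -0.5, -0.4]
width: 0.085
gripper_force: 0.0
side (np.int64(270), np.int64(346)) [187 188 179] [ 33  12 188]
side (np.int64(270), np.int64(365)) [35 42 47] [103  65  47]
side (np.int64(272), np.int64(352)) [42 73 83] [ 97 126  83]
top (np.int64(405), np.int64(186)) [190 188 181] [ 23  12 190]
top (np.int64(406), np.int64(188)) [193 193 185] [ 30  11 193]
top (np.int64(399), np.int64(186)) [190 189 181] [ 27  12 190]
```

View pics/b5.png

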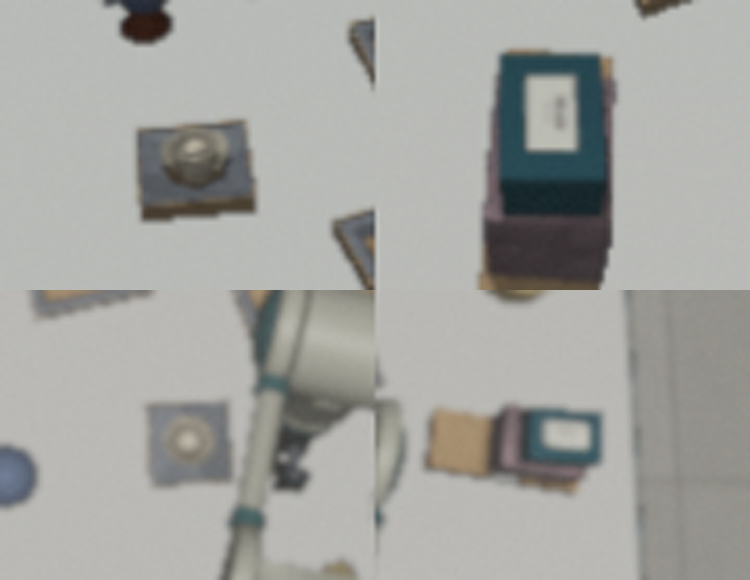

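The side view shows the rose upright in the round hole at crop (193,155). The teal box is now bare with a white label, so I'll fit its pose.

```bash
cat >> h.py <<'E'
def hullmask(cond):
    def f(im):
        m=cond(cv2.GaussianBlur(im,(0,0),.5)).astype(np.uint8)
        k,lab,st,_=cv2.connectedComponentsWithStats(m); i=1+np.argmax(st[1:,4])
        pts=np.argwhere(lab==i)[:,::-1].astype(np.int32); o=np.zeros(m.shape,np.float32)
        cv2.fillConvexPoly(o,cv2.convexHull(pts),1.); return cv2.GaussianBlur(o,(0,0),.7)
    return f
teal=hullmask(lambda im:(im[...,2]-im[...,0]>7)&(im[...,0]<90))
E
python3 -c "
from h import *
D=load('5')
for cams in(('side','top'),('side',),('top',)):
    p,f,t=fit(D,lambda p:box(p[0],p[1],p[2],.054,.073,.089,.126),[.553,-.38,0],teal,cams=cams,pad=12)
    print(cams,p[:2].round(4),np.degrees(p[2]).round(1),round(f,1),round(t))
go(p[0],p[1],.2,np.degrees(p[2]))
"
```

```text
('side', 'top') [ 0.5537 -0.3754] -3.2 70.7 1227
('side',) [ 0.5537 -0.3743] -3.3 23.7 1006
('top',) [ 0.5544 -0.3803] 0.9 39.3 221
tool shift mm [-348.9   98.3   -1.4] theta 89.66 tilt 0.21 rz needed -1.21 pos [458.1 -30.9 197.3] w 85.1 gf 0.0 F [0.4 1.1 0.2] t 8.2
```

```bash
python3 -m pendant '[{"dx":-0.015,"dy":0.004,"dz":0,"rx":0,"ry":0,"rz":1.4,"hand":0.085},{"dx":-0.035,"dy":0.0098,"dz":0,"rx":0,"ry":0,"rz":1.4,"hand":0.085},{"dx":-0.038,"dy":0.0104,"dz":0,"rx":0,"ry":0,"rz":0,"hand":0.085},{"dx":-0.038,"dy":0.0104,"dz":0,"rx":0,"ry":0,"rz":0,"hand":0.085},{"dx":-0.038,"dy":0.0104,"dz":0,"rx":0,"ry":0,"rz":0,"hand":0.085},{"dx":-0.038,"dy":0.0104,"dz":0,"rx":0,"ry":0,"rz":0,"hand":0.085},{"dx":-0.038,"dy":0.0104,"dz":0,"rx":0,"ry":0,"rz":0,"hand":0.085},{"dx":-0.038,"dy":0.0104,"dz":0,"rx":0,"ry":0,"rz":0,"hand":0.085},{"dx":-0.038,"dy":0.0104,"dz":0,"rx":0,"ry":0,"rz":0,"hand":0.085},{"dx":-0.02,"dy":0.006,"dz":0,"rx":0,"ry":0,"rz":0,"hand":0.085},{"dx":0,"dy":0,"dz":0,"rx":0,"ry":0,"rz":0,"hand":0.085},{"dx":0,"dy":0,"dz":0,"rx":0,"ry":0,"rz":0,"hand":0.085}]'
python3 -c "
from h import *
go(.5537,-.3754,.104,-3.2)
"
```

```text
clock: 9.18
position: [0.5342, -0.3677, 0.1953]
ee_rot: [-0.001, 0.726, 0.688, 0.0]
contact_force: [0.2, -0.3, -0.1]
width: 0.0847
gripper_force: 0.0
tool shift mm [-6.9 20.  91.3] theta 86.94 tilt 0.15 rz needed 0.14 pos [ 534.2 -367.7  195.3] w 84.7 gf 0.0 F [ 0.2 -0.3 -0.1] t 9.2
```

```bash
python3 -m pendant '[{"dx":-0.0035,"dy":0.01,"dz":0,"rx":0,"ry":0,"rz":0,"hand":0.085},{"dx":-0.0035,"dy":0.01,"dz":0.005,"rx":0,"ry":0,"rz":0,"hand":0.085},{"dx":0,"dy":0,"dz":0.013,"rx":0,"ry":0,"rz":0,"hand":0.085},{"dx":0,"dy":0,"dz":0.02,"rx":0,"ry":0,"rz":0,"hand":0.085},{"dx":0,"dy":0,"dz":0.02,"rx":0,"ry":0,"rz":0,"hand":0.085},{"dx":0,"dy":0,"dz":0.02,"rx":0,"ry":0,"rz":0,"hand":0.085},{"dx":0,"dy":0,"dz":0.013,"rx":0,"ry":0,"rz":0,"hand":0.085},{"dx":0,"dy":0,"dz":0,"rx":0,"ry":0,"rz":0,"hand":0.085},{"dx":0,"dy":0,"dz":0,"rx":0,"ry":0,"rz":0,"hand":0.085}]'
python3 -c "
from h import *
go(.5537,-.3754,.104,-3.2)
"
```

```text
clock: 9.93
position: [0.5539, -0.3737, 0.1049]
ee_rot: [-0.001, 0.725, 0.689, -0.0]
contact_force: [-0.1, -0.1, 0.3]
width: 0.0851
gripper_force: 0.0
tool shift mm [-1.7 -0.1  0.9] theta 87.12 tilt 0.13 rz needed 0.32 pos [ 553.9 -373.7  104.9] w 85.1 gf 0.0 F [-0.1 -0.1  0.3] t 9.9
```

Well positioned, so I'll close gently.

```bash
python3 -m pendant '[{"dx":-0.001,"dy":0,"dz":0,"rx":0,"ry":0,"rz":0,"hand":0.07},{"dx":0,"dy":0,"dz":0,"rx":0,"ry":0,"rz":0,"hand":0.062},{"dx":0,"dy":0,"dz":0,"rx":0,"ry":0,"rz":0,"hand":0.058},{"dx":0,"dy":0,"dz":0,"rx":0,"ry":0,"rz":0,"hand":0.055},{"dx":0,"dy":0,"dz":0,"rx":0,"ry":0,"rz":0,"hand":0.05},{"dx":0,"dy":0,"dz":0,"rx":0,"ry":0,"rz":0,"hand":0.045},{"dx":0,"dy":0,"dz":0,"rx":0,"ry":0,"rz":0,"hand":0.045}]' 30
python3 -c "
from h import *
go(.5537,-.3754,.104,-3.2)
"
```

```text
clock: 10.52
position: [0.5544, -0.3766, 0.1069]
ee_rot: [0.001, 0.725, 0.689, 0.0]
contact_force: [-0.1, 0.5, 5.1]
width: 0.0524
gripper_force: 33.0
tool shift mm [ 1.2 -0.8  2.8] theta 87.04 tilt 0.11 rz needed 0.24 pos [ 554.4 -376.6  106.9] w 52.4 gf 33.0 F [-0.1  0.5  5.1] t 10.5
```

```bash
python3 -m pendant '[{"dx":0,"dy":0,"dz":-0.004,"rx":0,"ry":0,"rz":0,"hand":0.045},{"dx":0,"dy":0,"dz":-0.01,"rx":0,"ry":0,"rz":0,"hand":0.045},{"dx":0,"dy":0,"dz":-0.015,"rx":0,"ry":0,"rz":0,"hand":0.045},{"dx":0,"dy":0,"dz":-0.02,"rx":0,"ry":0,"rz":0,"hand":0.045},{"dx":0,"dy":0,"dz":-0.02,"rx":0,"ry":0,"rz":0,"hand":0.045},{"dx":0,"dy":0,"dz":-0.02,"rx":0,"ry":0,"rz":0,"hand":0.045},{"dx":0,"dy":0,"dz":-0.015,"rx":0,"ry":0,"rz":0,"hand":0.045},{"dx":0,"dy":0,"dz":0,"rx":0,"ry":0,"rz":0,"hand":0.045}]'
python3 -c "
from h import *
go(.5055,.398,.2,-4.7)
"
```

```text
clock: 11.18
position: [0.5555, -0.3775, 0.2141]
ee_rot: [0.004, 0.725, 0.689, 0.0]
contact_force: [-0.1, 0.7, -0.3]
width: 0.0521
gripper_force: 32.4
tool shift mm [771.9 -89.9  10.1] theta 87.05 tilt 0.42 rz needed 1.75 pos [ 555.5 -377.5  214.1] w 52.1 gf 32.4 F [-0.1  0.7 -0.3] t 11.2
```

```bash
python3 -m pendant '[{"dx":0.015,"dy":-0.0017,"dz":0,"rx":0,"ry":0,"rz":0,"hand":0.045},{"dx":0.03,"dy":-0.0035,"dz":0,"rx":0,"ry":0,"rz":0,"hand":0.045},{"dx":0.038,"dy":-0.0044,"dz":0,"rx":0,"ry":0,"rz":0,"hand":0.045},{"dx":0.038,"dy":-0.0044,"dz":0,"rx":0,"ry":0,"rz":0,"hand":0.045},{"dx":0.038,"dy":-0.0044,"dz":0,"rx":0,"ry":0,"rz":0,"hand":0.045},{"dx":0.038,"dy":-0.0044,"dz":0,"rx":0,"ry":0,"rz":0,"hand":0.045},{"dx":0.038,"dy":-0.0044,"dz":0,"rx":0,"ry":0,"rz":0,"hand":0.045},{"dx":0.038,"dy":-0.0044,"dz":0,"rx":0,"ry":0,"rz":0,"hand":0.045},{"dx":0.038,"dy":-0.0044,"dz":0,"rx":0,"ry":0,"rz":0,"hand":0.045},{"dx":0.038,"dy":-0.0044,"dz":0,"rx":0,"ry":0,"rz":0,"hand":0.045},{"dx":0.038,"dy":-0.0044,"dz":0,"rx":0,"ry":0,"rz":0,"hand":0.045},{"dx":0.038,"dy":-0.0044,"dz":0,"rx":0,"ry":0,"rz":0,"hand":0.045}]'
python3 -m pendant '[{"dx":0.038,"dy":-0.0044,"dz":0,"rx":0,"ry":0,"rz":0,"hand":0.045},{"dx":0.038,"dy":-0.0044,"dz":0,"rx":0,"ry":0,"rz":0,"hand":0.045},{"dx":0.038,"dy":-0.0044,"dz":0,"rx":0,"ry":0,"rz":0,"hand":0.045},{"dx":0.038,"dy":-0.0044,"dz":0,"rx":0,"ry":0,"rz":0,"hand":0.045},{"dx":0.038,"dy":-0.0044,"dz":0,"rx":0,"ry":0,"rz":0,"hand":0.045},{"dx":0.038,"dy":-0.0044,"dz":0,"rx":0,"ry":0,"rz":0,"hand":0.045},{"dx":0.038,"dy":-0.0044,"dz":0,"rx":0,"ry":0,"rz":0,"hand":0.045},{"dx":0.033,"dy":-0.004,"dz":0,"rx":0,"ry":0,"rz":0,"hand":0.045},{"dx":0.025,"dy":-0.003,"dz":0,"rx":0,"ry":0,"rz":1,"hand":0.045},{"dx":0.012,"dy":-0.0015,"dz":0,"rx":0,"ry":0,"rz":0.8,"hand":0.045},{"dx":0,"dy":0,"dz":0,"rx":0,"ry":0,"rz":0,"hand":0.045},{"dx":0,"dy":0,"dz":0,"rx":0,"ry":0,"rz":0,"hand":0.045}]'
python3 -c "
from h import *
go(.5055,.398,.06,-4.7)
"
```

```text
clock: 12.18
position: [0.5243, 0.0533, 0.2081]
ee_rot: [-0.001, 0.725, 0.689, -0.001]
contact_force: [0.9, 0.2, 0.4]
width: 0.0523
gripper_force: 32.4
clock: 13.18
position: [0.5032, 0.3882, 0.2079]
ee_rot: [-0.0, 0.735, 0.678, -0.002]
contact_force: [0.1, 0.1, -0.9]
width: 0.052
gripper_force: 32.3
tool shift mm [ 10.3   1.9 147.9] theta 85.38 tilt 0.23 rz needed 0.08 pos [503.2 388.2 207.9] w 52.0 gf 32.3 F [ 0.1  0.1 -0.9] t 13.2
```

Move over the tray and down to z≈0.06, then check where the box sits in the hand.

```bash
python3 -m pendant '[{"dx":0.005,"dy":0.001,"dz":0.01,"rx":0,"ry":0,"rz":0,"hand":0.045},{"dx":0.005,"dy":0.001,"dz":0.025,"rx":0,"ry":0,"rz":0,"hand":0.045},{"dx":0,"dy":0,"dz":0.035,"rx":0,"ry":0,"rz":0,"hand":0.045},{"dx":0,"dy":0,"dz":0.035,"rx":0,"ry":0,"rz":0,"hand":0.045},{"dx":0,"dy":0,"dz":0.025,"rx":0,"ry":0,"rz":0,"hand":0.045},{"dx":0,"dy":0,"dz":0.015,"rx":0,"ry":0,"rz":0,"hand":0.045},{"dx":0,"dy":0,"dz":0,"rx":0,"ry":0,"rz":0,"hand":0.045},{"dx":0,"dy":0,"dz":0,"rx":0,"ry":0,"rz":0,"hand":0.045},{"dx":0,"dy":0,"dz":0,"rx":0,"ry":0,"rz":0,"hand":0.045}]'
python3 -c "
from h import *
go(.5055,.398,.0219,-4.7)
D=snap('6'); s=manip.get_state(); z=s['position'][2]-.0179
f=D['side']['frame'][155:210,205:280,::-1]; f=cv2.resize(f,None,fx=8,fy=8,interpolation=cv2.INTER_CUBIC)
for y in np.arange(.35,.375,.001):pass
p=[s['position'][0],s['position'][1],np.radians(-4.6)]
for dy,c in((0,(0,0,255)),(.006,(0,255,0))):
  q=proj(D['side'],box(p[0],p[1]+dy,p[2],.054,.073,z,z+.037)); print(q.round(1).tolist())
  q=((q-[205,155]+.5)*8).astype(int)
  for a,b in((0,2),(0,4),(2,6),(4,6)): cv2.line(f,tuple(q[a].tolist()),tuple(q[b].tolist()),c,1)
cv2.imwrite('pics/g6.png',f)"
```

```text
clock: 13.93
position: [0.5087, 0.3978, 0.0656]
ee_rot: [0.0, 0.736, 0.677, 0.001]
contact_force: [0.0, -0.3, 0.5]
width: 0.0524
gripper_force: 32.3
tool shift mm [-0.1 -3.3 43.7] theta 85.19 tilt 0.1 rz needed -0.11 pos [508.7 397.8  65.6] w 52.4 gf 32.3 F [ 0.  -0.3  0.5] t 13.9
[[233.9, 180.6], [235.3, 170.5], [248.2, 180.7], [249.0, 170.6], [233.4, 172.3], [234.9, 162.4], [247.9, 172.4], [248.8, 162.4]]
[[233.9, 179.8], [235.3, 169.7], [248.1, 179.9], [248.9, 169.8], [233.4, 171.4], [234.9, 161.6], [247.9, 171.5], [248.7, 161.7]]
```

View pics/g6.png

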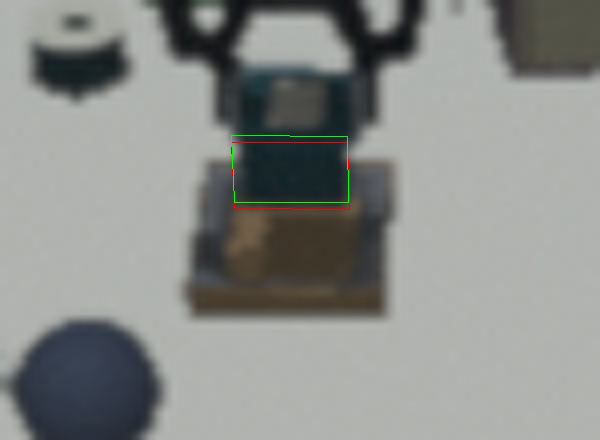

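The box hangs level over the tray and sits about 2 mm in +x and +y of the drawn outline, at crop (234–349, 137–208). I'll correct and lower.

```bash
python3 -m pendant '[{"dx":-0.002,"dy":-0.002,"dz":0,"rx":0,"ry":0,"rz":0,"hand":0.045},{"dx":0,"dy":-0.002,"dz":0.005,"rx":0,"ry":0,"rz":0,"hand":0.045},{"dx":0,"dy":0,"dz":0.01,"rx":0,"ry":0,"rz":0,"hand":0.045},{"dx":0,"dy":0,"dz":0.01,"rx":0,"ry":0,"rz":0,"hand":0.045},{"dx":0,"dy":0,"dz":0.007,"rx":0,"ry":0,"rz":0,"hand":0.045},{"dx":0,"dy":0,"dz":0.004,"rx":0,"ry":0,"rz":0,"hand":0.045},{"dx":0,"dy":0,"dz":0.002,"rx":0,"ry":0,"rz":0,"hand":0.045},{"dx":0,"dy":0,"dz":0.001,"rx":0,"ry":0,"rz":0,"hand":0.045},{"dx":0,"dy":0,"dz":0,"rx":0,"ry":0,"rz":0,"hand":0.045},{"dx":0,"dy":0,"dz":0,"rx":0,"ry":0,"rz":0,"hand":0.045}]'
python3 -c "
from h import *
go(.5055,.398,.0219,-4.7)"
```

```text
clock: 14.87
position: [0.5039, 0.3966, 0.0258]
ee_rot: [0.0, 0.736, 0.677, 0.0]
contact_force: [-0.2, -0.1, -0.6]
width: 0.052
gripper_force: 32.3
tool shift mm [1.5 1.4 3.9] theta 85.25 tilt 0.03 rz needed -0.05 pos [503.9 396.6  25.8] w 52.0 gf 32.3 F [-0.2 -0.1 -0.6] t 14.9
```

```bash
python3 -m pendant '[{"dx":0,"dy":0,"dz":0.001,"rx":0,"ry":0,"rz":0,"hand":0.045},{"dx":0,"dy":0,"dz":0.001,"rx":0,"ry":0,"rz":0,"hand":0.045},{"dx":0,"dy":0,"dz":0.001,"rx":0,"ry":0,"rz":0,"hand":0.045},{"dx":0,"dy":0,"dz":0.001,"rx":0,"ry":0,"rz":0,"hand":0.045},{"dx":0,"dy":0,"dz":0.001,"rx":0,"ry":0,"rz":0,"hand":0.045},{"dx":0,"dy":0,"dz":0,"rx":0,"ry":0,"rz":0,"hand":0.045},{"dx":0,"dy":0,"dz":0,"rx":0,"ry":0,"rz":0,"hand":0.045}]'
python3 -c "
from h import *
go(.5055,.398,.0219,-4.7)"
```

```text
clock: 15.45
position: [0.5037, 0.3965, 0.0215]
ee_rot: [0.0, 0.736, 0.677, 0.0]
contact_force: [-1.9, -1.2, 5.0]
width: 0.0521
gripper_force: 33.0
tool shift mm [ 1.7  1.7 -0.4] theta 85.25 tilt 0.03 rz needed -0.05 pos [503.7 396.5  21.5] w 52.1 gf 33.0 F [-1.9 -1.2  5. ] t 15.4
```

```bash
python3 -m pendant '[{"dx":0,"dy":0,"dz":0,"rx":0,"ry":0,"rz":0,"hand":0.054},{"dx":0,"dy":0,"dz":0,"rx":0,"ry":0,"rz":0,"hand":0.058},{"dx":0,"dy":0,"dz":0,"rx":0,"ry":0,"rz":0,"hand":0.064},{"dx":0,"dy":0,"dz":0,"rx":0,"ry":0,"rz":0,"hand":0.07},{"dx":0,"dy":0,"dz":-0.01,"rx":0,"ry":0,"rz":0,"hand":0.075},{"dx":0,"dy":0,"dz":-0.02,"rx":0,"ry":0,"rz":0,"hand":0.08},{"dx":0,"dy":0,"dz":-0.035,"rx":0,"ry":0,"rz":0,"hand":0.085},{"dx":0,"dy":0,"dz":-0.04,"rx":0,"ry":0,"rz":0,"hand":0.085},{"dx":0,"dy":0,"dz":-0.04,"rx":0,"ry":0,"rz":0,"hand":0.085},{"dx":0,"dy":0,"dz":-0.03,"rx":0,"ry":0,"rz":0,"hand":0.085},{"dx":-0.02,"dy":0.002,"dz":0,"rx":0,"ry":0,"rz":0,"hand":0.085},{"dx":-0.035,"dy":0.004,"dz":0,"rx":0,"ry":0,"rz":0,"hand":0.085}]'
cat >> h.py <<'E'
mauve=hullmask(lambda im:(im[...,0]-im[...,1]>5)&(im[...,2]-im[...,1]>1)&(im[...,0]<150))
E
python3 -c "
from h import *
D=snap('7')
for cams in(('side','top'),('side',),('top',)):
    p,f,t=fit(D,lambda p:box(p[0],p[1],p[2],.066,.088,.032,.089),[.553,-.38,0],mauve,cams=cams,pad=12)
    print('large',cams,p[:2].round(4),np.degrees(p[2]).round(1),round(f,1),round(t))
for cams in(('side','top'),('side',),('top',)):
    p,f,t=fit(D,lambda p:box(p[0],p[1],p[2],.054,.073,.004,.041),[.5055,.398,-.08],teal,cams=cams,pad=8)
    print('small',cams,p[:2].round(4),np.degrees(p[2]).round(1),round(f,1),round(t))
a=D['side']['frame'][314:384,220:320,::-1];b=D['side']['frame'][140:210,200:300,::-1];c=D['top']['frame'][155:225,350:450,::-1];e=D['top']['frame'][165:235,165:265,::-1]
cv2.imwrite('pics/g7.png',cv2.resize(np.vstack([np.hstack([a,b]),np.hstack([c,e])]),None,fx=4,fy=4,interpolation=cv2.INTER_CUBIC))
go(.5537,-.3754,.2,-3.2)"
```

```text
clock: 16.45
position: [0.5066, 0.3443, 0.1994]
ee_rot: [0.0, 0.735, 0.678, 0.004]
contact_force: [0.7, -1.4, 0.0]
width: 0.085
gripper_force: 0.0
large ('side', 'top') [ 0.5551 -0.3693] -7.8 153.7 1746
large ('side',) [ 0.5551 -0.3688] -7.9 56.6 1435
large ('top',) [ 0.5594 -0.3777] 2.3 80.6 311
small ('side', 'top') [0.505  0.4001] -28.8 199.8 332
small ('side',) [0.5037 0.3961] -26.6 17.4 294
small ('top',) [0.6462 0.4601] -168.2 29.3 38
tool shift mm [-706.   109.3   -0.8] theta 85.11 tilt 0.16 rz needed -1.69 pos [504.9 337.3 197.2] w 84.9 gf 0.0 F [ 0.1  0.6 -0.2] t 16.6
```

View pics/g7.png

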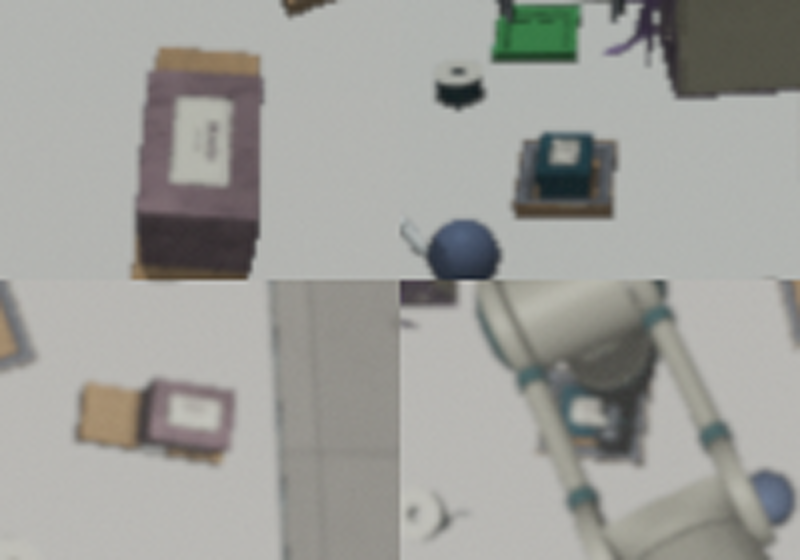

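Side crop: the teal box sits level in its tray at (567,165), and the mauve box is bare on the kraft box. The top-camera mask is weak, so I'll refine the mauve fit.

```bash
python3 -c "
from h import *
D=load('7')
f=D['top']['frame'].astype(int)
for v in range(176,204,2): print(v,[tuple(f[v,u]-f[v,u,1])[0::2]+(f[v,u,1],) for u in range(382,414,3)])
m=hullmask(lambda im:(im.max(2)<165)&(im[...,0]-im[...,2]<22))
for mm in(m,):
  for cams in(('side','top'),('side',),('top',)):
    p,g,t=fit(D,lambda p:box(p[0],p[1],p[2],.066,.088,.032,.089),[.5551,-.3735,-.1],mm,cams=cams,pad=7)
    print('large',cams,p[:2].round(4),np.degrees(p[2]).round(1),round(g,1),round(t))
" | sed 's/np.int64//g'
```

```text
176 [((1), (-4), (183)), ((1), (-4), (184)), ((0), (-5), (185)), ((1), (-4), (184)), ((2), (-3), (183)), ((2), (-4), (183)), ((1), (-4), (184)), ((0), (-5), (184)), ((1), (-3), (183)), ((1), (-5), (185)), ((1), (-3), (183))]
178 [((2), (-3), (183)), ((1), (-4), (183)), ((1), (-3), (176)), ((2), (-4), (179)), ((1), (-4), (183)), ((1), (-4), (182)), ((1), (-3), (183)), ((1), (-4), (184)), ((1), (-4), (182)), ((1), (-4), (184)), ((1), (-4), (184))]
180 [((1), (-4), (184)), ((1), (-4), (182)), ((6), (0), (120)), ((10), (0), (134)), ((8), (0), (149)), ((5), (-1), (157)), ((2), (-4), (174)), ((1), (-4), (177)), ((1), (-3), (183)), ((1), (-3), (183)), ((1), (-3), (184))]
182 [((13), (-16), (160)), ((3), (-5), (128)), ((12), (1), (88)), ((15), (3), (114)), ((15), (3), (123)), ((16), (4), (116)), ((14), (3), (117)), ((10), (1), (125)), ((7), (0), (144)), ((2), (-3), (176)), ((2), (-3), (183))]
184 [((21), (-29), (141)), ((10), (-9), (82)), ((13), (2), (95)), ((12), (2), (121)), ((4), (-6), (174)), ((7), (-4), (157)), ((8), (-2), (141)), ((11), (0), (129)), ((15), (3), (110)), ((3), (-3), (171
[... 1514 characters left out ...]
(-12), (92)), ((15), (-16), (95)), ((4), (-6), (158)), ((1), (-4), (185)), ((2), (-3), (183))]
200 [((1), (-4), (184)), ((0), (-4), (185)), ((1), (-4), (183)), ((1), (-3), (175)), ((1), (-4), (173)), ((4), (-5), (143)), ((5), (-7), (139)), ((13), (-15), (124)), ((5), (-6), (177)), ((0), (-4), (184)), ((1), (-4), (184))]
202 [((1), (-4), (184)), ((0), (-4), (185)), ((1), (-4), (184)), ((1), (-3), (183)), ((1), (-3), (184)), ((1), (-3), (183)), ((1), (-3), (183)), ((1), (-4), (176)), ((1), (-4), (184)), ((1), (-4), (184)), ((2), (-3), (182))]
large ('side', 'top') [ 0.554  -0.3716] -7.6 149.0 2302
large ('side',) [ 0.5544 -0.3721] -7.8 110.9 1771
large ('top',) [ 0.5517 -0.3691] -11.3 30.2 531
```

```bash
python3 -m pendant '[{"dx":-0.02,"dy":0.003,"dz":0,"rx":0,"ry":0,"rz":0,"hand":0.085},{"dx":-0.035,"dy":0.0055,"dz":0,"rx":0,"ry":0,"rz":0,"hand":0.085},{"dx":-0.04,"dy":0.0063,"dz":0,"rx":0,"ry":0,"rz":0,"hand":0.085},{"dx":-0.04,"dy":0.0063,"dz":0,"rx":0,"ry":0,"rz":0,"hand":0.085},{"dx":-0.04,"dy":0.0063,"dz":0,"rx":0,"ry":0,"rz":0,"hand":0.085},{"dx":-0.04,"dy":0.0063,"dz":0,"rx":0,"ry":0,"rz":0,"hand":0.085},{"dx":-0.04,"dy":0.0063,"dz":0,"rx":0,"ry":0,"rz":0,"hand":0.085},{"dx":-0.04,"dy":0.0063,"dz":0,"rx":0,"ry":0,"rz":0,"hand":0.085},{"dx":-0.04,"dy":0.0063,"dz":0,"rx":0,"ry":0,"rz":0,"hand":0.085},{"dx":-0.04,"dy":0.0063,"dz":0,"rx":0,"ry":0,"rz":0,"hand":0.085},{"dx":-0.04,"dy":0.0063,"dz":0,"rx":0,"ry":0,"rz":0,"hand":0.085},{"dx":-0.04,"dy":0.0063,"dz":0,"rx":0,"ry":0,"rz":0,"hand":0.085}]'
python3 -m pendant '[{"dx":-0.04,"dy":0.0063,"dz":0,"rx":0,"ry":0,"rz":0,"hand":0.085},{"dx":-0.04,"dy":0.0063,"dz":0,"rx":0,"ry":0,"rz":0,"hand":0.085},{"dx":-0.04,"dy":0.0063,"dz":0,"rx":0,"ry":0,"rz":0,"hand":0.085},{"dx":-0.04,"dy":0.0063,"dz":0,"rx":0,"ry":0,"rz":0,"hand":0.085},{"dx":-0.04,"dy":0.0063,"dz":0,"rx":0,"ry":0,"rz":0,"hand":0.085},{"dx":-0.03,"dy":0.005,"dz":0,"rx":0,"ry":0,"rz":1.5,"hand":0.085},{"dx":-0.015,"dy":0.002,"dz":0,"rx":0,"ry":0,"rz":1.4,"hand":0.085},{"dx":0,"dy":0,"dz":0,"rx":0,"ry":0,"rz":0,"hand":0.085},{"dx":0,"dy":0,"dz":0,"rx":0,"ry":0,"rz":0,"hand":0.085},{"dx":0,"dy":0,"dz":0,"rx":0,"ry":0,"rz":0,"hand":0.085}]'
python3 -c "
from h import *
go(.5548,-.371,.048,-7.8)"
```

```text
clock: 17.55
position: [0.5387, -0.1199, 0.1963]
ee_rot: [0.0, 0.736, 0.677, 0.0]
contact_force: [1.2, 0.6, -0.2]
width: 0.0851
gripper_force: 0.0
clock: 18.38
position: [0.5563, -0.3637, 0.1957]
ee_rot: [-0.001, 0.752, 0.659, 0.0]
contact_force: [-0.3, -0.1, -0.3]
width: 0.085
gripper_force: 0.0
tool shift mm [ -7.7  -0.4 147.7] theta 82.41 tilt 0.1 rz needed 0.21 pos [ 556.3 -363.7  195.7] w 85.0 gf 0.0 F [-0.3 -0.1 -0.3] t 18.4
```

```bash
python3 -m pendant '[{"dx":-0.0037,"dy":0,"dz":0.01,"rx":0,"ry":0,"rz":0.2,"hand":0.085},{"dx":-0.004,"dy":0,"dz":0.025,"rx":0,"ry":0,"rz":0,"hand":0.085},{"dx":0,"dy":0,"dz":0.03,"rx":0,"ry":0,"rz":0,"hand":0.085},{"dx":0,"dy":0,"dz":0.025,"rx":0,"ry":0,"rz":0,"hand":0.085},{"dx":0,"dy":0,"dz":0.02,"rx":0,"ry":0,"rz":0,"hand":0.085},{"dx":0,"dy":0,"dz":0.02,"rx":0,"ry":0,"rz":0,"hand":0.085},{"dx":0,"dy":0,"dz":0.0175,"rx":0,"ry":0,"rz":0,"hand":0.085},{"dx":0,"dy":0,"dz":0,"rx":0,"ry":0,"rz":0,"hand":0.085},{"dx":0,"dy":0,"dz":0,"rx":0,"ry":0,"rz":0,"hand":0.085},{"dx":0,"dy":0,"dz":0,"rx":0,"ry":0,"rz":0,"hand":0.085}]'
python3 -c "
from h import *
go(.5548,-.371,.048,-7.8)"
```

```text
clock: 19.22
position: [0.556, -0.3728, 0.0492]
ee_rot: [0.001, 0.754, 0.657, 0.0]
contact_force: [-0.6, -0.7, 0.7]
width: 0.0848
gripper_force: 0.0
tool shift mm [ 1.7 -1.4  1.2] theta 82.21 tilt 0.09 rz needed 0.01 pos [ 556.  -372.8   49.2] w 84.8 gf 0.0 F [-0.6 -0.7  0.7] t 19.2
```

```bash
python3 -m pendant '[{"dx":0.001,"dy":-0.001,"dz":0,"rx":0,"ry":0,"rz":0,"hand":0.078},{"dx":0,"dy":0,"dz":0,"rx":0,"ry":0,"rz":0,"hand":0.073},{"dx":0,"dy":0,"dz":0,"rx":0,"ry":0,"rz":0,"hand":0.069},{"dx":0,"dy":0,"dz":0,"rx":0,"ry":0,"rz":0,"hand":0.066},{"dx":0,"dy":0,"dz":0,"rx":0,"ry":0,"rz":0,"hand":0.06},{"dx":0,"dy":0,"dz":0,"rx":0,"ry":0,"rz":0,"hand":0.056},{"dx":0,"dy":0,"dz":0,"rx":0,"ry":0,"rz":0,"hand":0.056}]' 35
python3 -c "
from h import *
go(.5548,-.371,.048,-7.8)"
```

```text
clock: 19.8
position: [0.5547, -0.3725, 0.0492]
ee_rot: [0.001, 0.754, 0.657, 0.0]
contact_force: [-0.6, 0.4, 5.8]
width: 0.0648
gripper_force: 40.2
tool shift mm [ 1.5 -0.1  1.2] theta 82.14 tilt 0.08 rz needed -0.06 pos [ 554.7 -372.5   49.2] w 64.8 gf 40.2 F [-0.6  0.4  5.8] t 19.8
```

```bash
python3 -m pendant '[{"dx":0,"dy":0,"dz":-0.004,"rx":0,"ry":0,"rz":0,"hand":0.056},{"dx":0,"dy":0,"dz":-0.01,"rx":0,"ry":0,"rz":0,"hand":0.056},{"dx":0,"dy":0,"dz":-0.015,"rx":0,"ry":0,"rz":0,"hand":0.056},{"dx":0,"dy":0,"dz":-0.02,"rx":0,"ry":0,"rz":0,"hand":0.056},{"dx":0,"dy":0,"dz":-0.02,"rx":0,"ry":0,"rz":0,"hand":0.056},{"dx":0,"dy":0,"dz":-0.02,"rx":0,"ry":0,"rz":0,"hand":0.056},{"dx":0,"dy":0,"dz":-0.01,"rx":0,"ry":0,"rz":0,"hand":0.056},{"dx":0,"dy":0,"dz":0,"rx":0,"ry":0,"rz":0,"hand":0.056},{"dx":0,"dy":0,"dz":0,"rx":0,"ry":0,"rz":0,"hand":0.056}]'
python3 -c "
from h import *
go(.6514,.138,.14,14.2)"
```

```text
clock: 20.55
position: [0.5544, -0.3721, 0.1474]
ee_rot: [0.0, 0.754, 0.657, 0.0]
contact_force: [0.0, 0.1, -1.7]
width: 0.0643
gripper_force: 39.7
tool shift mm [518.5  26.4   7.2] theta 82.15 tilt 0.03 rz needed -22.05 pos [ 554.4 -372.1  147.4] w 64.3 gf 39.7 F [ 0.   0.1 -1.7] t 20.6
```

```bash
python3 -m pendant '[{"dx":0.015,"dy":0.0008,"dz":0,"rx":0,"ry":0,"rz":0,"hand":0.056},{"dx":0.03,"dy":0.0016,"dz":0,"rx":0,"ry":0,"rz":0,"hand":0.056},{"dx":0.04,"dy":0.002,"dz":0,"rx":0,"ry":0,"rz":0,"hand":0.056},{"dx":0.04,"dy":0.002,"dz":0,"rx":0,"ry":0,"rz":0,"hand":0.056},{"dx":0.04,"dy":0.002,"dz":0,"rx":0,"ry":0,"rz":0,"hand":0.056},{"dx":0.04,"dy":0.002,"dz":0,"rx":0,"ry":0,"rz":0,"hand":0.056},{"dx":0.04,"dy":0.002,"dz":0,"rx":0,"ry":0,"rz":0,"hand":0.056},{"dx":0.04,"dy":0.002,"dz":0,"rx":0,"ry":0,"rz":0,"hand":0.056},{"dx":0.04,"dy":0.002,"dz":0,"rx":0,"ry":0,"rz":0,"hand":0.056},{"dx":0.04,"dy":0.002,"dz":0,"rx":0,"ry":0,"rz":0,"hand":0.056},{"dx":0.04,"dy":0.002,"dz":0,"rx":0,"ry":0,"rz":0,"hand":0.056},{"dx":0.04,"dy":0.002,"dz":0,"rx":0,"ry":0,"rz":0,"hand":0.056}]'
python3 -m pendant '[{"dx":0.035,"dy":0.0018,"dz":0,"rx":0,"ry":0,"rz":0,"hand":0.056},{"dx":0.025,"dy":0.0012,"dz":0,"rx":0,"ry":0,"rz":0,"hand":0.056},{"dx":0.013,"dy":0.0006,"dz":0,"rx":0,"ry":0,"rz":-3,"hand":0.056},{"dx":0,"dy":0,"dz":0,"rx":0,"ry":0,"rz":-5,"hand":0.056},{"dx":0,"dy":0,"dz":0,"rx":0,"ry":0,"rz":-5,"hand":0.056},{"dx":0,"dy":0,"dz":0,"rx":0,"ry":0,"rz":-5,"hand":0.056},{"dx":0,"dy":0,"dz":0,"rx":0,"ry":0,"rz":-4,"hand":0.056},{"dx":0,"dy":0,"dz":0,"rx":0,"ry":0,"rz":0,"hand":0.056},{"dx":0,"dy":0,"dz":0,"rx":0,"ry":0,"rz":0,"hand":0.056},{"dx":0,"dy":0,"dz":0,"rx":0,"ry":0,"rz":0,"hand":0.056}]'
python3 -c "
from h import *
go(.6514,.138,.06,14.2)"
```

```text
clock: 21.55
position: [0.6357, 0.0687, 0.1453]
ee_rot: [-0.001, 0.754, 0.657, -0.001]
contact_force: [1.3, 0.0, -1.1]
width: 0.0645
gripper_force: 39.7
clock: 22.38
position: [0.6501, 0.1379, 0.1462]
ee_rot: [-0.001, 0.615, 0.788, -0.001]
contact_force: [0.1, 0.2, -0.7]
width: 0.0646
gripper_force: 39.6
tool shift mm [-0.2  1.4 86.2] theta 104.08 tilt 0.11 rz needed -0.12 pos [650.1 137.9 146.2] w 64.6 gf 39.6 F [ 0.1  0.2 -0.7] t 22.4
```

```bash
python3 -m pendant '[{"dx":-0.002,"dy":0.001,"dz":0.01,"rx":0,"ry":0,"rz":0,"hand":0.056},{"dx":0,"dy":0,"dz":0.02,"rx":0,"ry":0,"rz":0,"hand":0.056},{"dx":0,"dy":0,"dz":0.025,"rx":0,"ry":0,"rz":0,"hand":0.056},{"dx":0,"dy":0,"dz":0.02,"rx":0,"ry":0,"rz":0,"hand":0.056},{"dx":0,"dy":0,"dz":0.011,"rx":0,"ry":0,"rz":0,"hand":0.056},{"dx":0,"dy":0,"dz":0,"rx":0,"ry":0,"rz":0,"hand":0.056},{"dx":0,"dy":0,"dz":0,"rx":0,"ry":0,"rz":0,"hand":0.056},{"dx":0,"dy":0,"dz":0,"rx":0,"ry":0,"rz":0,"hand":0.056}]'
python3 -c "
from h import *
go(.6514,.138,.0212,14.2)
D=snap('8'); s=manip.get_state(); P=s['position']; z=P[2]-.0172; a=np.radians(14.1)
S=8;o=np.array([250,188]); f=D['side']['frame'][188:258,250:335,::-1]; f=cv2.resize(f,None,fx=S,fy=S,interpolation=cv2.INTER_CUBIC)
q=((proj(D['side'],box(P[0]-.002*np.sin(a),P[1]+.002*np.cos(a),a,.066,.088,z,z+.057))-o+.5)*S).astype(int)
for i,j in((0,2),(0,4),(2,6),(4,6)): cv2.line(f,tuple(q[i].tolist()),tuple(q[j].tolist()),(0,255,0),1)
q=((proj(D['side'],box(.6514,.138,a,.084,.106,.014,.014))-o+.5)*S).astype(int)
for i,j in((0,2),(0,1),(2,3),(1,3)): cv2.line(f,tuple(q[i].tolist()),tuple(q[j].tolist()),(0,0,255),1)
cv2.imwrite('pics/g8.png',f)"
```

```text
clock: 23.05
position: [0.6535, 0.1358, 0.0622]
ee_rot: [0.001, 0.615, 0.789, 0.001]
contact_force: [-0.5, -0.1, -0.1]
width: 0.0644
gripper_force: 39.6
tool shift mm [ 2.6 -1.5 41. ] theta 104.13 tilt 0.13 rz needed -0.07 pos [653.5 135.8  62.2] w 64.4 gf 39.6 F [-0.5 -0.1 -0.1] t 23.1
```

View pics/g8.png

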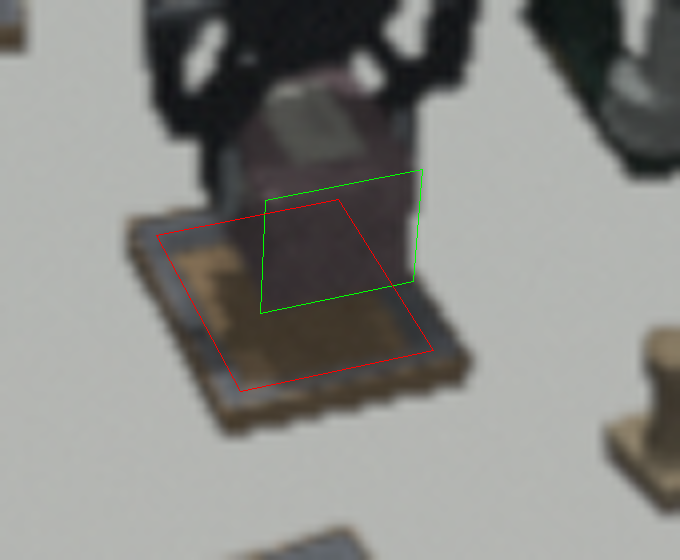

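The mauve box hangs level over its tray, within about 2 mm of the drawn outline (green), and the cut-out mouth is drawn in red. Lowering.

```bash
python3 -m pendant '[{"dx":0,"dy":-0.001,"dz":0.005,"rx":0,"ry":0,"rz":0,"hand":0.056},{"dx":0,"dy":0,"dz":0.01,"rx":0,"ry":0,"rz":0,"hand":0.056},{"dx":0,"dy":0,"dz":0.01,"rx":0,"ry":0,"rz":0,"hand":0.056},{"dx":0,"dy":0,"dz":0.007,"rx":0,"ry":0,"rz":0,"hand":0.056},{"dx":0,"dy":0,"dz":0.004,"rx":0,"ry":0,"rz":0,"hand":0.056},{"dx":0,"dy":0,"dz":0.002,"rx":0,"ry":0,"rz":0,"hand":0.056},{"dx":0,"dy":0,"dz":0,"rx":0,"ry":0,"rz":0,"hand":0.056},{"dx":0,"dy":0,"dz":0,"rx":0,"ry":0,"rz":0,"hand":0.056}]'
python3 -c "
from h import *
go(.6514,.138,.0212,14.2)"
```

```text
clock: 23.82
position: [0.6516, 0.1356, 0.0231]
ee_rot: [0.0, 0.615, 0.789, -0.0]
contact_force: [-0.1, -0.3, -0.3]
width: 0.0646
gripper_force: 39.6
tool shift mm [2.4 0.4 1.9] theta 104.15 tilt 0.0 rz needed -0.05 pos [651.6 135.6  23.1] w 64.6 gf 39.6 F [-0.1 -0.3 -0.3] t 23.8
```

```bash
python3 -m pendant '[{"dx":0,"dy":0,"dz":0.001,"rx":0,"ry":0,"rz":0,"hand":0.056},{"dx":0,"dy":0,"dz":0.001,"rx":0,"ry":0,"rz":0,"hand":0.056},{"dx":0,"dy":0,"dz":0.001,"rx":0,"ry":0,"rz":0,"hand":0.056},{"dx":0,"dy":0,"dz":0,"rx":0,"ry":0,"rz":0,"hand":0.056},{"dx":0,"dy":0,"dz":0,"rx":0,"ry":0,"rz":0,"hand":0.056}]'
python3 -c "
from h import *
go(.6514,.138,.0212,14.2)"
```

```text
clock: 24.23
position: [0.6519, 0.1356, 0.0211]
ee_rot: [0.001, 0.615, 0.789, 0.0]
contact_force: [-0.0, -0.6, 4.1]
width: 0.0644
gripper_force: 40.2
tool shift mm [ 2.5  0.1 -0.1] theta 104.15 tilt 0.07 rz needed -0.05 pos [651.9 135.6  21.1] w 64.4 gf 40.2 F [-0.  -0.6  4.1] t 24.2
```

Touchdown. Release, lift clear, then measure the taper box.

```bash
python3 -m pendant '[{"dx":0,"dy":0,"dz":0,"rx":0,"ry":0,"rz":0,"hand":0.067},{"dx":0,"dy":0,"dz":0,"rx":0,"ry":0,"rz":0,"hand":0.07},{"dx":0,"dy":0,"dz":0,"rx":0,"ry":0,"rz":0,"hand":0.075},{"dx":0,"dy":0,"dz":0,"rx":0,"ry":0,"rz":0,"hand":0.08},{"dx":0,"dy":0,"dz":-0.005,"rx":0,"ry":0,"rz":0,"hand":0.082},{"dx":0,"dy":0,"dz":-0.015,"rx":0,"ry":0,"rz":0,"hand":0.085},{"dx":0,"dy":0,"dz":-0.03,"rx":0,"ry":0,"rz":0,"hand":0.085},{"dx":0,"dy":0,"dz":-0.035,"rx":0,"ry":0,"rz":0,"hand":0.085},{"dx":0,"dy":0,"dz":-0.035,"rx":0,"ry":0,"rz":0,"hand":0.085},{"dx":0,"dy":0,"dz":-0.02,"rx":0,"ry":0,"rz":0,"hand":0.085},{"dx":-0.015,"dy":0,"dz":0,"rx":0,"ry":0,"rz":0,"hand":0.085},{"dx":-0.025,"dy":0,"dz":0,"rx":0,"ry":0,"rz":0,"hand":0.085}]'
python3 -c "
from h import *
D=snap('9')
for cams in(('side','top'),('side',),('top',)):
    p,f,t=fit(D,lambda p:box(p[0],p[1],p[2],.064,.160,0,.032),[.5551,-.36,-.13],nontable,cams=cams,pad=8)
    print('taper',cams,p[:2].round(4),np.degrees(p[2]).round(1),round(f,1),round(t))
a=D['side']['frame'][295:384,230:330,::-1];b=D['side']['frame'][180:269,230:330,::-1];c=D['top']['frame'][140:229,350:450,::-1];e=D['top']['frame'][120:209,225:325,::-1]
cv2.imwrite('pics/g9.png',cv2.resize(np.vstack([np.hstack([a,b]),np.hstack([c,e])]),None,fx=3.3,fy=3.3,interpolation=cv2.INTER_CUBIC))
go(.555,-.36,.13,-8)"
```

```text
clock: 25.23
position: [0.6618, 0.0985, 0.1626]
ee_rot: [0.001, 0.613, 0.79, 0.002]
contact_force: [1.1, -0.6, -0.8]
width: 0.0847
gripper_force: 0.0
taper ('side', 'top') [ 0.5556 -0.3514] -8.7 379.8 1814
taper ('side',) [ 0.5553 -0.3517] -8.9 266.4 1325
taper ('top',) [ 0.5567 -0.3515] -8.7 111.0 489
tool shift mm [-413.8 -213.6   31.2] theta 104.02 tilt 0.15 rz needed 22.02 pos [662.   93.3 160.2] w 85.1 gf 0.0 F [ 0.1  0.4 -0.6] t 25.3
```

View pics/g9.png

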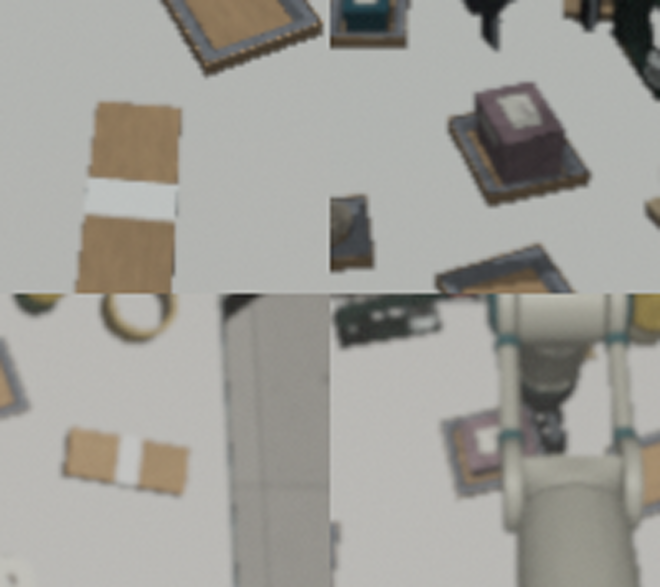

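The mauve box sits level in its tray at crop (520,130). The taper box is bare with a white band that spoils the mask, so I'll refit it with a kraft-coloured mask.

```bash
python3 -c "
from h import *
D=load('9')
def kraft(im):
    m=(im[...,0]-im[...,2]>14).astype(np.uint8)
    k,lab,st,c=cv2.connectedComponentsWithStats(m)
    h,w=m.shape; ok=[i for i in range(1,k) if st[i,4]>60]
    pts=np.argwhere(np.isin(lab,ok))[:,::-1].astype(np.int32); o=np.zeros(m.shape,np.float32)
    cv2.fillConvexPoly(o,cv2.convexHull(pts),1.); return cv2.GaussianBlur(o,(0,0),.7)
for cams in(('side','top'),('side',),('top',)):
    p,f,t=fit(D,lambda p:box(p[0],p[1],p[2],.064,.160,0,.032),[.5555,-.352,-.15],kraft,cams=cams,pad=6)
    print('taper',cams,p[:2].round(4),np.degrees(p[2]).round(1),round(f,1),round(t))
"
```

```text
taper ('side', 'top') [ 0.5556 -0.352 ] -8.9 31.7 2276
taper ('side',) [ 0.5552 -0.3508] -8.8 9.6 1662
taper ('top',) [ 0.5584 -0.3542] -8.5 3.4 614
```

```bash
python3 -m pendant '[{"dx":-0.0169,"dy":-0.0088,"dz":0,"rx":0,"ry":0,"rz":0,"hand":0.085},{"dx":-0.0338,"dy":-0.0176,"dz":0,"rx":0,"ry":0,"rz":0,"hand":0.085},{"dx":-0.0338,"dy":-0.0176,"dz":0,"rx":0,"ry":0,"rz":0,"hand":0.085},{"dx":-0.0338,"dy":-0.0176,"dz":0,"rx":0,"ry":0,"rz":0,"hand":0.085},{"dx":-0.0338,"dy":-0.0176,"dz":0,"rx":0,"ry":0,"rz":0,"hand":0.085},{"dx":-0.0338,"dy":-0.0176,"dz":0,"rx":0,"ry":0,"rz":0,"hand":0.085},{"dx":-0.0338,"dy":-0.0176,"dz":0,"rx":0,"ry":0,"rz":0,"hand":0.085},{"dx":-0.0338,"dy":-0.0176,"dz":0,"rx":0,"ry":0,"rz":0,"hand":0.085},{"dx":-0.0338,"dy":-0.0176,"dz":0,"rx":0,"ry":0,"rz":0,"hand":0.085},{"dx":-0.0338,"dy":-0.0176,"dz":0,"rx":0,"ry":0,"rz":0,"hand":0.085},{"dx":-0.0338,"dy":-0.0176,"dz":0,"rx":0,"ry":0,"rz":0,"hand":0.085},{"dx":-0.0338,"dy":-0.0176,"dz":0,"rx":0,"ry":0,"rz":0,"hand":0.085}]'
python3 -m pendant '[{"dx":-0.017,"dy":-0.0084,"dz":0,"rx":0,"ry":0,"rz":0,"hand":0.085},{"dx":0,"dy":0,"dz":0,"rx":0,"ry":0,"rz":5.7,"hand":0.085},{"dx":0,"dy":0,"dz":0.01,"rx":0,"ry":0,"rz":5.7,"hand":0.085},{"dx":0,"dy":0,"dz":0.02,"rx":0,"ry":0,"rz":5.7,"hand":0.085},{"dx":0,"dy":0,"dz":0.02,"rx":0,"ry":0,"rz":5.7,"hand":0.085},{"dx":0,"dy":0,"dz":0.01,"rx":0,"ry":0,"rz":0,"hand":0.085},{"dx":0,"dy":0,"dz":0,"rx":0,"ry":0,"rz":0,"hand":0.085},{"dx":0,"dy":0,"dz":0,"rx":0,"ry":0,"rz":0,"hand":0.085},{"dx":0,"dy":0,"dz":0,"rx":0,"ry":0,"rz":0,"hand":0.085}]'
python3 -c "
from h import *
go(.556,-.352,.008,-8.8)"
```

```text
clock: 26.33
position: [0.5588, -0.331, 0.1593]
ee_rot: [-0.001, 0.615, 0.789, 0.0]
contact_force: [0.3, -0.3, -1.0]
width: 0.0852
gripper_force: 0.0
clock: 27.08
position: [0.5566, -0.3485, 0.101]
ee_rot: [0.001, 0.758, 0.652, 0.0]
contact_force: [0.2, -0.6, 0.8]
width: 0.085
gripper_force: 0.0
tool shift mm [-3.4 -0.2 93. ] theta 81.43 tilt 0.09 rz needed 0.23 pos [ 556.6 -348.5  101. ] w 85.0 gf 0.0 F [ 0.2 -0.6  0.8] t 27.1
```

```bash
python3 -m pendant '[{"dx":-0.0034,"dy":0,"dz":0.01,"rx":0,"ry":0,"rz":0.2,"hand":0.085},{"dx":0,"dy":0,"dz":0.02,"rx":0,"ry":0,"rz":0,"hand":0.085},{"dx":0,"dy":0,"dz":0.02,"rx":0,"ry":0,"rz":0,"hand":0.085},{"dx":0,"dy":0,"dz":0.02,"rx":0,"ry":0,"rz":0,"hand":0.085},{"dx":0,"dy":0,"dz":0.013,"rx":0,"ry":0,"rz":0,"hand":0.085},{"dx":0,"dy":0,"dz":0.008,"rx":0,"ry":0,"rz":0,"hand":0.085},{"dx":0,"dy":0,"dz":0,"rx":0,"ry":0,"rz":0,"hand":0.085},{"dx":0,"dy":0,"dz":0,"rx":0,"ry":0,"rz":0,"hand":0.085},{"dx":0,"dy":0,"dz":0,"rx":0,"ry":0,"rz":0,"hand":0.085}]'
python3 -c "
from h import *
go(.556,-.352,.008,-8.8)"
```

```text
clock: 27.83
position: [0.5563, -0.3522, 0.0104]
ee_rot: [0.001, 0.76, 0.651, 0.0]
contact_force: [0.5, -0.9, 0.7]
width: 0.0854
gripper_force: 0.0
tool shift mm [ 0.2 -0.3  2.4] theta 81.16 tilt 0.14 rz needed -0.04 pos [ 556.3 -352.2   10.4] w 85.4 gf 0.0 F [ 0.5 -0.9  0.7] t 27.8
```

```bash
python3 -m pendant '[{"dx":0,"dy":0,"dz":0.001,"rx":0,"ry":0,"rz":0,"hand":0.078},{"dx":0,"dy":0,"dz":0,"rx":0,"ry":0,"rz":0,"hand":0.073},{"dx":0,"dy":0,"dz":0,"rx":0,"ry":0,"rz":0,"hand":0.068},{"dx":0,"dy":0,"dz":0,"rx":0,"ry":0,"rz":0,"hand":0.064},{"dx":0,"dy":0,"dz":0,"rx":0,"ry":0,"rz":0,"hand":0.058},{"dx":0,"dy":0,"dz":0,"rx":0,"ry":0,"rz":0,"hand":0.054},{"dx":0,"dy":0,"dz":0,"rx":0,"ry":0,"rz":0,"hand":0.054}]' 45
python3 -c "
from h import *
go(.556,-.352,.008,-8.8)"
```

```text
clock: 28.42
position: [0.5558, -0.3518, 0.009]
ee_rot: [0.001, 0.76, 0.65, 0.0]
contact_force: [-0.4, -0.0, 5.1]
width: 0.0628
gripper_force: 51.6
tool shift mm [-0.2  0.2  1. ] theta 81.15 tilt 0.07 rz needed -0.05 pos [ 555.8 -351.8    9. ] w 62.8 gf 51.6 F [-0.4 -0.   5.1] t 28.4
```

```bash
python3 -m pendant '[{"dx":0,"dy":0,"dz":-0.004,"rx":0,"ry":0,"rz":0,"hand":0.054},{"dx":0,"dy":0,"dz":-0.01,"rx":0,"ry":0,"rz":0,"hand":0.054},{"dx":0,"dy":0,"dz":-0.015,"rx":0,"ry":0,"rz":0,"hand":0.054},{"dx":0,"dy":0,"dz":-0.02,"rx":0,"ry":0,"rz":0,"hand":0.054},{"dx":0,"dy":0,"dz":-0.02,"rx":0,"ry":0,"rz":0,"hand":0.054},{"dx":0,"dy":0,"dz":-0.01,"rx":0,"ry":0,"rz":0,"hand":0.054},{"dx":0,"dy":0,"dz":0,"rx":0,"ry":0,"rz":0,"hand":0.054},{"dx":0,"dy":0,"dz":0,"rx":0,"ry":0,"rz":0,"hand":0.054}]'
python3 -c "
from h import *
go(.6404,-.1168,.085,19.7)"
```

```text
clock: 29.08
position: [0.5555, -0.3515, 0.0875]
ee_rot: [0.0, 0.76, 0.65, 0.0]
contact_force: [-0.1, 0.9, -1.3]
width: 0.0628
gripper_force: 51.0
tool shift mm [245.   47.8   2.4] theta 81.15 tilt 0.04 rz needed -28.55 pos [ 555.5 -351.5   87.5] w 62.8 gf 51.0 F [-0.1  0.9 -1.3] t 29.1
```

```bash
python3 -m pendant '[{"dx":0.012,"dy":0.0024,"dz":0,"rx":0,"ry":0,"rz":0,"hand":0.054},{"dx":0.025,"dy":0.0048,"dz":0,"rx":0,"ry":0,"rz":0,"hand":0.054},{"dx":0.03,"dy":0.006,"dz":0,"rx":0,"ry":0,"rz":0,"hand":0.054},{"dx":0.03,"dy":0.006,"dz":0,"rx":0,"ry":0,"rz":0,"hand":0.054},{"dx":0.03,"dy":0.006,"dz":0,"rx":0,"ry":0,"rz":0,"hand":0.054},{"dx":0.03,"dy":0.006,"dz":0,"rx":0,"ry":0,"rz":0,"hand":0.054},{"dx":0.03,"dy":0.006,"dz":0,"rx":0,"ry":0,"rz":0,"hand":0.054},{"dx":0.028,"dy":0.005,"dz":0,"rx":0,"ry":0,"rz":0,"hand":0.054},{"dx":0.02,"dy":0.004,"dz":0,"rx":0,"ry":0,"rz":0,"hand":0.054},{"dx":0.01,"dy":0.0018,"dz":0,"rx":0,"ry":0,"rz":0,"hand":0.054}]'
python3 -m pendant '[{"dx":0,"dy":0,"dz":0,"rx":0,"ry":0,"rz":-2.5,"hand":0.054},{"dx":0,"dy":0,"dz":0,"rx":0,"ry":0,"rz":-5,"hand":0.054},{"dx":0,"dy":0,"dz":0,"rx":0,"ry":0,"rz":-5,"hand":0.054},{"dx":0,"dy":0,"dz":0,"rx":0,"ry":0,"rz":-5,"hand":0.054},{"dx":0,"dy":0,"dz":0,"rx":0,"ry":0,"rz":-5,"hand":0.054},{"dx":0,"dy":0,"dz":0,"rx":0,"ry":0,"rz":-4,"hand":0.054},{"dx":0,"dy":0,"dz":0,"rx":0,"ry":0,"rz":-2,"hand":0.054},{"dx":0,"dy":0,"dz":0,"rx":0,"ry":0,"rz":0,"hand":0.054},{"dx":0,"dy":0,"dz":0,"rx":0,"ry":0,"rz":0,"hand":0.054},{"dx":0,"dy":0,"dz":0,"rx":0,"ry":0,"rz":0,"hand":0.054}]'
python3 -c "
from h import *
go(.6404,-.1168,.04,19.7)"
```

```text
clock: 29.92
position: [0.6402, -0.1126, 0.0854]
ee_rot: [-0.002, 0.759, 0.651, -0.0]
contact_force: [-0.3, 0.4, -0.8]
width: 0.0628
gripper_force: 51.0
clock: 30.75
position: [0.6401, -0.1168, 0.0866]
ee_rot: [-0.001, 0.576, 0.817, -0.0]
contact_force: [1.0, 0.7, -1.3]
width: 0.0626
gripper_force: 51.0
tool shift mm [-0.1  0.3 46.6] theta 109.59 tilt 0.07 rz needed -0.11 pos [ 640.1 -116.8   86.6] w 62.6 gf 51.0 F [ 1.   0.7 -1.3] t 30.8
```

```bash
python3 -m pendant '[{"dx":0,"dy":0,"dz":0.01,"rx":0,"ry":0,"rz":0,"hand":0.054},{"dx":0,"dy":0,"dz":0.018,"rx":0,"ry":0,"rz":0,"hand":0.054},{"dx":0,"dy":0,"dz":0.018,"rx":0,"ry":0,"rz":0,"hand":0.054},{"dx":0,"dy":0,"dz":0.013,"rx":0,"ry":0,"rz":0,"hand":0.054},{"dx":0,"dy":0,"dz":0.008,"rx":0,"ry":0,"rz":0,"hand":0.054},{"dx":0,"dy":0,"dz":0.003,"rx":0,"ry":0,"rz":0,"hand":0.054},{"dx":0,"dy":0,"dz":0,"rx":0,"ry":0,"rz":0,"hand":0.054},{"dx":0,"dy":0,"dz":0,"rx":0,"ry":0,"rz":0,"hand":0.054}]'
python3 -c "
from h import *
go(.6404,-.1168,.013,19.7)"
```

```text
clock: 31.42
position: [0.641, -0.117, 0.0175]
ee_rot: [0.0, 0.576, 0.817, 0.0]
contact_force: [-0.9, -0.7, -1.5]
width: 0.063
gripper_force: 51.0
tool shift mm [ 0.4 -0.5  4.5] theta 109.64 tilt 0.05 rz needed -0.06 pos [ 641.  -117.    17.5] w 63.0 gf 51.0 F [-0.9 -0.7 -1.5] t 31.4
```

```bash
python3 -m pendant '[{"dx":0,"dy":0,"dz":0.002,"rx":0,"ry":0,"rz":0,"hand":0.054},{"dx":0,"dy":0,"dz":0.001,"rx":0,"ry":0,"rz":0,"hand":0.054},{"dx":0,"dy":0,"dz":0.001,"rx":0,"ry":0,"rz":0,"hand":0.054},{"dx":0,"dy":0,"dz":0.001,"rx":0,"ry":0,"rz":0,"hand":0.054},{"dx":0,"dy":0,"dz":0,"rx":0,"ry":0,"rz":0,"hand":0.054},{"dx":0,"dy":0,"dz":0,"rx":0,"ry":0,"rz":0,"hand":0.054}]'
python3 -c "
from h import *
go(.6404,-.1168,.013,19.7)"
```

```text
clock: 31.92
position: [0.6409, -0.1169, 0.0131]
ee_rot: [0.001, 0.576, 0.817, 0.0]
contact_force: [-1.1, 0.1, 3.3]
width: 0.0628
gripper_force: 51.6
tool shift mm [ 0.3 -0.4  0.1] theta 109.65 tilt 0.06 rz needed -0.05 pos [ 640.9 -116.9   13.1] w 62.8 gf 51.6 F [-1.1  0.1  3.3] t 31.9
```

```bash
python3 -m pendant '[{"dx":0,"dy":0,"dz":0,"rx":0,"ry":0,"rz":0,"hand":0.065},{"dx":0,"dy":0,"dz":0,"rx":0,"ry":0,"rz":0,"hand":0.068},{"dx":0,"dy":0,"dz":0,"rx":0,"ry":0,"rz":0,"hand":0.073},{"dx":0,"dy":0,"dz":0,"rx":0,"ry":0,"rz":0,"hand":0.078},{"dx":0,"dy":0,"dz":-0.005,"rx":0,"ry":0,"rz":0,"hand":0.082},{"dx":0,"dy":0,"dz":-0.015,"rx":0,"ry":0,"rz":0,"hand":0.085},{"dx":0,"dy":0,"dz":-0.03,"rx":0,"ry":0,"rz":0,"hand":0.085},{"dx":0,"dy":0,"dz":-0.04,"rx":0,"ry":0,"rz":0,"hand":0.085},{"dx":0,"dy":0,"dz":-0.04,"rx":0,"ry":0,"rz":0,"hand":0.085},{"dx":0,"dy":0,"dz":-0.03,"rx":0,"ry":0,"rz":0,"hand":0.085},{"dx":0.02,"dy":-0.02,"dz":0,"rx":0,"ry":0,"rz":0,"hand":0.085},{"dx":0.02,"dy":-0.03,"dz":0,"rx":0,"ry":0,"rz":0,"hand":0.085}]'
python3 -m pendant '[{"dx":0.01,"dy":-0.03,"dz":0,"rx":0,"ry":0,"rz":0,"hand":0.085},{"dx":0,"dy":-0.03,"dz":0,"rx":0,"ry":0,"rz":0,"hand":0.085},{"dx":0,"dy":-0.03,"dz":0,"rx":0,"ry":0,"rz":0,"hand":0.085},{"dx":0,"dy":0,"dz":0,"rx":0,"ry":0,"rz":0,"hand":0.085},{"dx":0,"dy":0,"dz":0,"rx":0,"ry":0,"rz":0,"hand":0.085},{"dx":0,"dy":0,"dz":0,"rx":0,"ry":0,"rz":0,"hand":0.085}]'
python3 -c "
from h import *
D=snap('a'); go(.6404,-.1168,.15)
for h0 in(0.004,.014):
  # lid outline from white band: the band centroid at top height vs expectation
  for n in D:
    q=proj(D[n],box(.6404,-.1168,np.radians(19.7),.064,.160,h0,h0+.032)); a=np.floor(q.min(0)).astype(int); b=np.ceil(q.max(0)).astype(int)
    im=D[n]['frame'][a[1]:b[1],a[0]:b[0]].astype(int); poly=np.zeros(im.shape[:2],np.uint8); cv2.fillConvexPoly(poly,cv2.convexHull(np.round(q[4:]-a).astype(np.int32)),1)
    m=(poly>0)&(abs(im[...,0]-im[...,2])<14)&(im.min(2)>140); v,u=np.nonzero(m)
    c=np.array([u.mean(),v.mean()])+a if len(u) else None
    print(n,h0,len(u),c,None if c is None else ground(D[n],c,h0+.032).round(4))
B0=load('0')
for n in D:
  q=proj(D[n],[.415,.207,.05])[0].astype(int); s=np.s_[q[1]-14:q[1]+14,q[0]-12:q[0]+12]
  print('ball diff',n,np.abs(D[n]['frame'][s].astype(int)-B0[n]['frame'][s]).mean().round(2))
for cams in(('side',),('top',)):
  p,f,t=fit(D,lambda p:box(p[0],p[1],p[2],.054,.073,.004,.041),[.5055,.398,-.08],teal,cams=cams,pad=4);print('small',cams,p,f,t)
  p,f,t=fit(D,lambda p:box(p[0],p[1],p[2],.066,.088,.004,.061),[.6514,.138,.25],mauve,cams=cams,pad=4);print('large',cams,p,f,t)
"
```

```text
clock: 32.92
position: [0.5837, -0.0965, 0.1752]
ee_rot: [0.004, 0.576, 0.817, 0.002]
contact_force: [-0.6, 0.1, -0.8]
width: 0.0847
gripper_force: 0.0
clock: 33.42
position: [0.4929, -0.117, 0.1729]
ee_rot: [0.001, 0.576, 0.817, 0.0]
contact_force: [0.4, 0.1, -0.4]
width: 0.0851
gripper_force: 0.0
tool shift mm [-49.4 138.6  22.6] theta 109.67 tilt 0.08 rz needed None pos [ 493.3 -116.9  172.4] w 84.9 gf 0.0 F [ 0.3  0.2 -0.1] t 33.5
side 0.004 172 [293.12209302 276.02325581] [ 0.6409 -0.1158  0.036 ]
top 0.004 98 [335.62244898 169.12244898] [ 0.6411 -0.1235  0.036 ]
side 0.014 213 [290.86384977 271.35680751] [ 0.6353 -0.1073  0.046 ]
top 0.014 102 [335.88235294 168.79411765] [ 0.6402 -0.1228  0.046 ]
ball diff side 37.18
ball diff top 0.92
small ('side',) [ 0.50169977  0.37346303 -0.57803281] 79.16902160644531 235.72311
large ('side',) [0.65407555 0.14202637 0.14451219] 37.37812805175781 606.0
small ('top',) [ 0.50788339  0.39628392 -0.11840059] 6.4075469970703125 232.0
large ('top',) [0.65867939 0.13314624 0.27457908] 21.029712677001953 339.00034
```

```bash
python3 -c "
from rig import manip
print(manip.sign_off())"
```

```text
the job is handed in; nothing more can be done
None
```

The rose and all three boxes went from the top down into their own trays, and the job was handed in at about 33.5 s with the gripper clear. The glass ball is unmoved in the top view; the other view of it was blocked at the end. The long candle box was checked only by contact force and measurement, because my picture allowance was used up.

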